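# Load the plug magazine

## Robot

A 6-joint arm with a two-finger parallel gripper is mounted at the origin on the work surface. World frame = base frame: x ahead of the robot, y to its left, z up, the work surface at z = 0. Lengths are in m, angles in rad, forces in N, time in s.
With the tool pointing down it reaches from about 0.4 to 0.825 m from the base axis. Payload 7 kg.
Tool frame: the origin (TCP) lies midway between the tips of the shut fingers; the grasp point (between the pads) lies hold_point_z behind it (hold_point_z is the distance from the TCP to the grasp point, in m); z points along the fingers, y is the line along which they close (so a half turn about z gives the same grasp; the last joint's range is limited). The gripper opens to 88 mm and grips with 3 to 60 N. Pads are 19 mm wide; open, the fingers measure 130 mm over their backs; the gripper's body (78 mm by 193 mm) begins 47 mm behind the grasp point.
Start: joints at [-0.908, 0.359, 0.012, 0, -1.224, -0.288], TCP at [0.247, -0.628, 0.192] pointing down, gripper open.
Joint ranges: [-3.07, 3.07], [-1.43, 2.12], [-1.02, 1.25], [-3.03, 1.67], [-3.05, -0], [-3.03, 3.03]. Speed limits (rad/s): [2.39, 2.39, 3.01, 3.14, 3.14, 3.14].

## Interface

Orientations are given as [roll, pitch, yaw] about the fixed x, y, z axes, in that order (R = Rz(yaw) Ry(pitch) Rx(roll)).
In Python, from station import * gives the robot as it stands.
- The arm moves only by the tool apply_moves, never from a script. Its argument "steps" is a list of rows, each an object with "translation": the shift along the world's x, y, z scaled (see below), a list of three; "rotation": the turn, a rotation vector about the world's x, y, z scaled (see below), a list of three. A call has exactly 10 rows; each row is the pose to reach, as a shift and turn from the pose commanded when the call began; what a row does not reach only later rows make up. The controller multiplies each number of a shift by 250 mm and each number of a turn by 30 degrees. A row lasts 1/12 s, in which the tool goes at most 41.7 mm and 7.16 degrees, less where a joint would pass 70% of its speed; a pose out of reach is approached as far as the arm can. A call with a number of a shift or a turn outside -1 to 1 is refused whole. A call with a gripper value outside its range is refused whole. "jaw" is the closure, from -1 (fully open) to 1 (shut), so that 0 is half open, set as the call begins (left out, the last holds). The fingers move at their own pace and stop on an object; "newtons" is the grip in N (left out, the last holds). Time passes only in rows, so rows that repeat a pose let the fingers close, or fill a call up. It gives the time, the measured TCP pose, the force, the opening and the grip force at its end, in the units of the state.
- get_state(): the state, without advancing time (a new reading comes with each control period).
- grab_frame(name): name is "scene" or "top" or "wrist"; returns the picture (480x640x3 uint8, blue, green, red); there is no depth.
- camera_model(name): a dict with "fx", "fy", "cx", "cy" (pixels), "k1" (the pictures are not rectified: a ray, as slopes to the right and down, at radius r is drawn at 1 + k1 r^2 times it, then the intrinsics apply), "xyz" and "rotation" of the camera in the world. Camera axes: x right, y down, z forward; pixel columns grow to the right and rows downward; lengths in m; the calibration is good to about 2 mm. A picture is of the moment at which its call begins: read the wrist's pose just before it. camera_model takes no time and is no camera call; for the wrist camera it gives the pose at the moment of the call.
- job_done(): hands the job in; it is judged then, once.
The state is a dict: "t": time; "q": joint angles; "qd": joint speeds; "joint_efforts": joint torques, N m; "eef_pos": TCP position; "ee_rot": TCP orientation; "force": force on the tool from outside, world axes, zero at the start; "moment": the same for the moment, N m; "width": finger opening in m; "gripper_force": force on a finger pad.
Only numpy, scipy, OpenCV 4.12 (cv2) and the standard library are available. Lean on these libraries where they do the work, as an engineer would, in place of code of your own. Each camera call takes 0.05 s, during which the arm holds its last target. There are 200 camera calls.

## Task

Get the lathe's gravity magazine ready: push the gate at the foot of the chute fully down and set the dust cap from the hopper into its holder tray beside the hopper. Then drop every brass plug from the mat into the hopper, lying across the chute with its hex head over the groove, so that they all slide down under the keeper strip and queue at the gate, and after the last of them send in the red follower weight, the same way round. Leave the tape, the cup and the wooden offcut alone.

Things in the scene. Friction and masses are not known exactly. Their poses are not given: they have to be found in the camera images.
- feeder: green gravity magazine fixed to the bench. Origin at bench level under the hopper's centre; x level, pointing downhill; y level, to the groove side; z up. The track, hopper, cap tray and gate are fixed to it. A steel gate yoke 71 mm wide stands at x = 239 to 259 mm, 123 mm high
- hopper_rim (a point): centre of the hopper's level rim, 215 mm above the bench, 50 mm straight over the track's origin. Inside 114 mm along feeder x; across y its smooth sides flare in from 72 mm at the rim to 55 mm at 28 mm below the rim, then go down upright; there they draw in along x from 67 mm apart at the back to 54 in the middle and 41 mm where the chute leaves
- track: inclined polished chute, 25 degrees. Origin on the ledge under the hopper's centre, 165 mm above the bench; x down the slope, y level to the groove side, z square to the slope. Inside y = -20.5 to 20.5 mm: ledge z = 0 for y below 2.5, groove above it, floor z = -3.5. A plug lies across it, head towards +y in the groove, origin near y = -4.5, z = 12.5 mm, and slides down by itself
- keeper (a point): upper end of the yellow keeper strip, track x = 50 mm; it runs along the chute's plain (-y) edge, inward to y = -5.5, to x = 266 mm, underside 28.5 mm above the ledge: round bodies pass below it, a head on the wrong side jams there. The hopper's front is open (54 mm between corner posts), so a jammed plug can be gripped again with the tool tilted square to the chute
- gate_stop (a point): middle of the chute floor at the gate, track x = 275 mm. The plugs queue uphill of it about 37 mm apart. Below it lies an open pick-up pocket 55 mm long
- gate (a joint): height of the gate blade at the foot of the chute, m: 0 = fully down (shut), 0.04 = fully up. It slides straight up and down, stays where it is left, and takes about 3 N to push down from above
- gate_knob (a point): centre of the top face of the gate's red knob (28 mm diameter, 22 mm high); 162 mm above the bench when shut
- cap: black rectangular dust cap, loose over the hopper: 130 mm along its x, 90 along y, 11 high with an 8 mm skirt hung round the rim; in its middle an orange round knob 22 mm in diameter, from 11 to 37 mm above the origin. Origin at the centre of its underside (skirt edge), z up. The same turned half round. About 0.14 kg
- cap_seat (a point): centre of the floor of the cap holder, a shallow green tray with an 8.5 mm lip carried by the magazine beside the hopper on the groove side (feeder x = 30, y = 125 mm), 119.5 mm above the bench; axes as the feeder's. Inside 142 mm along x and 102 mm along y
- mat: black rubber mat 240 x 340 x 3 mm fixed to the bench, on which the plugs lie; origin at the centre of its underside
- plug1: brass hex-head plug blank, ~0.13 kg: round body 25 mm diameter, 26 long; hex head 32 mm across flats (37 over corners), 9 thick. Origin on its axis, mid-body; x axis points to the head (head x = 13 to 22, tail face x = -13 mm); balance point x = 7. Lies on the mat on head rim and tail, x axis tilted up about 8 degrees, origin 14 mm above the mat. May be absent
- plug2: brass hex-head plug blank, ~0.13 kg: round body 25 mm diameter, 26 long; hex head 32 mm across flats (37 over corners), 9 thick. Origin on its axis, mid-body; x axis points to the head (head x = 13 to 22, tail face x = -13 mm); balance point x = 7. Lies on the mat on head rim and tail, x axis tilted up about 8 degrees, origin 14 mm above the mat. May be absent
- plug3: brass hex-head plug blank, ~0.13 kg: round body 25 mm diameter, 26 long; hex head 32 mm across flats (37 over corners), 9 thick. Origin on its axis, mid-body; x axis points to the head (head x = 13 to 22, tail face x = -13 mm); balance point x = 7. Lies on the mat on head rim and tail, x axis tilted up about 8 degrees, origin 14 mm above the mat. May be absent
- plug4: brass hex-head plug blank, ~0.13 kg: round body 25 mm diameter, 26 long; hex head 32 mm across flats (37 over corners), 9 thick. Origin on its axis, mid-body; x axis points to the head (head x = 13 to 22, tail face x = -13 mm); balance point x = 7. Lies on the mat on head rim and tail, x axis tilted up about 8 degrees, origin 14 mm above the mat. May be absent
- plug5: brass hex-head plug blank, ~0.13 kg: round body 25 mm diameter, 26 long; hex head 32 mm across flats (37 over corners), 9 thick. Origin on its axis, mid-body; x axis points to the head (head x = 13 to 22, tail face x = -13 mm); balance point x = 7. Lies on the mat on head rim and tail, x axis tilted up about 8 degrees, origin 14 mm above the mat. May be absent
- follower: red follower weight, 0.18 kg, the plug's outline in square bar: body 25 x 25 mm, 26 long; square head 32 x 32 mm, 9 thick on one end. Origin in the middle of the 25 mm body, x axis to the head; lies tilted on the mat as the plugs do and goes into the chute the same way round
- tape: a roll of masking tape lying flat, 96 mm diameter, 24 mm high; not part of the job
- cup: a clear plastic drinking cup, 84 mm diameter, 110 mm high; not part of the job
- offcut: a wooden offcut 140 x 35 x 22 mm; not part of the job
Mind the look-alikes: they are no part of the job. What is shaped like the plug4 but orange is not meant.

How it is judged:
By the outcome, as a careful person would: the job done as asked, in the order asked, and still so for the second after the job is handed in, with the robot touching nothing.
Of plug1, plug2, plug3, plug4, plug5 only 3 to 5 are there at a start; the rules pass over those that are not, and their reading is None.
At some moment in a run one of plug1, plug2, plug3, plug4, plug5, follower may be knocked a few centimetres aside while the robot is not near it.
It also fails if it takes over 210 s, if anything falls off the work surface, if the arm or the gripper's body presses on something with over 40 N, if the wrist force passes 120 N, or if a joint passes its speed limit or range.

## Working session

There is one attempt and no reset: what is moved stays moved. The work goes in short steps, Python scripts to look and compute and a tool call to move; the robot and the scene stay as the last step left them, time stands still between calls to the robot, and variables do not carry over. Pictures are saved under pics/ and viewed, at most 14 in all, crops included, and the job is handed in when it is done.

Besides the shell and the picture viewer there is one more tool, called by a JSON object that holds its "op" and its "data", one argument or row to a line. apply_moves: Moves the arm, as the interface text tells. Shifts and turns lie within -1 to 1; 1 stands for 250 mm of shift or 30 degrees of turn. Its arguments: {"type":"object","properties":{"steps":{"type":"array"},"jaw":{"type":"number"},"newtons":{"type":"number"}},"required":["steps"]}

```bash
ls; mkdir -p pics; cat > h.py <<'E'
from station import *
import numpy as np, cv2
from scipy.spatial.transform import Rotation as R
def cam(n):
    c=camera_model(n); r=np.array(c['rotation'],float)
    if r.shape!=(3,3): r=R.from_euler('xyz',r).as_matrix()
    return c,r
def ray(n,u,v,z,c=None):
    c,r=c or cam(n)
    x,y=(u-c['cx'])/c['fx'],(v-c['cy'])/c['fy']
    a,b=x,y
    for _ in range(20):
        s=1+c['k1']*(a*a+b*b); a,b=x/s,y/s
    d=r@np.array([a,b,1]); p=np.array(c['xyz'])
    return p+d*(z-p[2])/d[2]
def proj(n,P,c=None):
    c,r=c or cam(n)
    q=r.T@(np.array(P)-c['xyz']); a,b=q[:2]/q[2]; s=1+c['k1']*(a*a+b*b)
    return c['fx']*a*s+c['cx'],c['fy']*b*s+c['cy']
E
python3 - <<'E'
from h import *
for n in("top","scene"):
    cv2.imwrite(f"pics/{n}0.png",grab_frame(n)); print(camera_model(n))
print(camera_model("wrist")); print(get_state())
E
```

```text
pics
{'fx': 488.3773825113297, 'fy': 488.3773825113297, 'cx': 320.58197906593614, 'cy': 243.58940757405435, 'k1': -0.05823149011135167, 'xyz': array([0.44874835, 0.00234615, 1.30331514]), 'rotation': array([-3.06256933,  0.00683424, -1.5504705 ])}
{'fx': 446.159698940423, 'fy': 446.159698940423, 'cx': 326.8991413078012, 'cy': 241.98424368196478, 'k1': -0.07340923447103828, 'xyz': array([1.12238149, 0.3338598 , 0.63542774]), 'rotation': array([-2.23029353,  0.01944639,  2.07801665])}
{'fx': 390.14655477729957, 'fy': 390.14655477729957, 'cx': 319.8747216755524, 'cy': 238.95062086916369, 'k1': -0.08121793360057429, 'xyz': array([ 0.18650343, -0.65096594,  0.38423732]), 'rotation': array([ 2.89472542e+00, -8.00547081e-04,  1.94453792e+00])}
{'t': 0.1, 'q': array([-9.07881865e-01,  3.59331011e-01,  1.11681165e-02, -2.91087232e-04,
       -1.22407415e+00, -2.88111099e-01]), 'qd': array([-0.00239931, -0.00068691,  0.00216258,  0.00059898,  0.00195253,
       -0.00020963]), 'joint_efforts': array([-2.15416549e-03, -5.84163165e+01,  2.93753135e+01,  7.01555416e+00,
        1.01792993e-02, -6.19488196e-05]), 'eef_pos': array([ 0.24691552, -0.62771501,  0.19091704]), 'ee_rot': array([ 3.14013355e+00, -1.47028628e-04, -2.76688830e+00]), 'force': array([ 0.11055251, -0.45416229, -0.66174682]), 'moment': array([ 0.00420469,  0.00617311, -0.01657229]), 'gripper_force': 0.0, 'width': 0.08766938131711391}
```

View pics/top0.png

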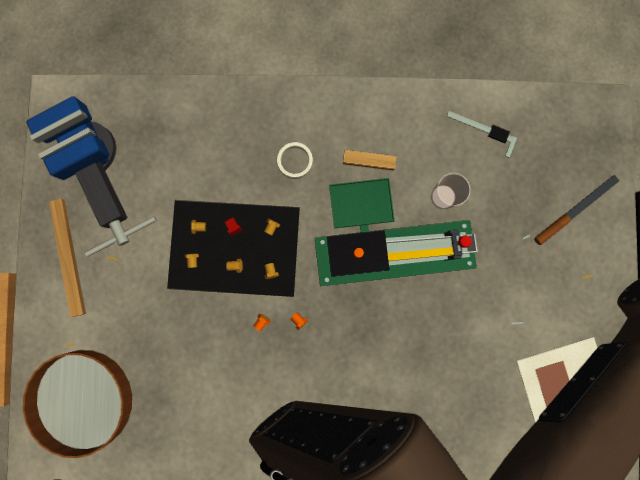

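View pics/scene0.png

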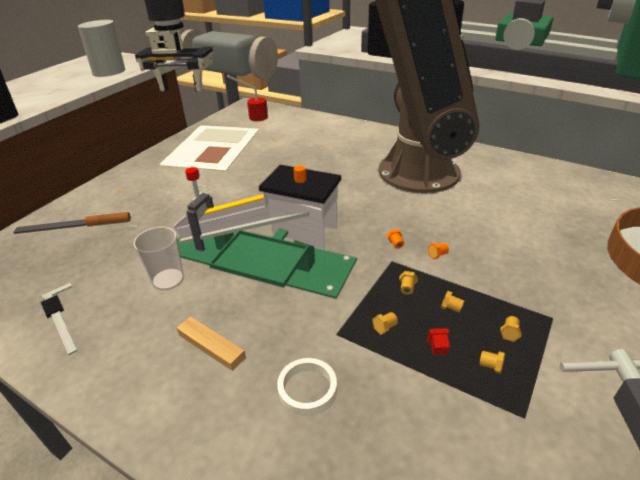

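```bash
python3 - <<'E'
from h import *
import station
print([x for x in dir(station) if not x.startswith('_')], getattr(station,'hold_point_z',None))
im=cv2.imread("pics/top0.png"); hsv=cv2.cvtColor(im,cv2.COLOR_BGR2HSV)
m=cv2.inRange(hsv,(0,150,90),(28,255,255)); m[:190]=0; m[340:]=0; m[:,:160]=0; m[:,480:]=0
n,l,s,c=cv2.connectedComponentsWithStats(m); C=cam("top")
for i in range(1,n):
    if s[i,4]<40: continue
    ys,xs=np.nonzero(l==i); h=np.median(hsv[ys,xs],0)
    print(c[i].round(1),s[i,4],"hsv",h,"w@.017",ray("top",*c[i],.017,C).round(4))
k=ray("top",359,253,.244,C); print("capknob",k)
for p in((331,186),(391,180),(394,222),(335,228)): print("tray",ray("top",*p,.128,C).round(4))
for z in(.162,.182,.202): print("gateknob",z,ray("top",466,241,z,C).round(4))
for z in(.09,.0): print([ray("top",*p,.012,C).round(3) for p in((322,241),(327,280),(471,226),(469,263))])
a=cv2.resize(im[195:335,160:320],None,fx=5,fy=5,interpolation=cv2.INTER_CUBIC)[:600]
b=cv2.resize(im[170:295,310:485],None,fx=4.5,fy=4.5,interpolation=cv2.INTER_CUBIC)
cv2.imwrite("pics/a.png",a);cv2.imwrite("pics/b.png",b)
E
```

```text
['Unreachable', 'camera_model', 'get_state', 'grab_frame', 'hold_point_z', 'job_done'] 0.0188
[231.7 225. ] 131 hsv [  1. 242. 149.] w@.017 [0.5953 0.2506 0.017 ]
[197.4 225.9] 144 hsv [ 19.  205.  161.5] w@.017 [0.5912 0.3423 0.017 ]
[271.2 226.7] 133 hsv [ 19. 207. 168.] w@.017 [0.5929 0.1451 0.017 ]
[465.5 240.8] 111 hsv [  1. 239. 197.] w@.017 [ 0.5653 -0.3707  0.017 ]
[419.9 253.6] 498 hsv [ 23. 255. 226.] w@.017 [ 0.5291 -0.2496  0.017 ]
[358.5 252.2] 79 hsv [ 12. 255. 229.] w@.017 [ 0.5295 -0.0872  0.017 ]
[191.8 259.9] 139 hsv [ 19. 205. 172.] w@.017 [0.5003 0.3535 0.017 ]
[234.7 265.3] 159 hsv [ 18. 208. 155.] w@.017 [0.4884 0.2389 0.017 ]
[270.6 270.7] 140 hsv [ 19. 206. 171.] w@.017 [0.4762 0.1433 0.017 ]
[298.5 320.3] 160 hsv [ 12. 255. 201.] w@.017 [0.3481 0.0668 0.017 ]
[261.2 321.9] 171 hsv [ 12. 255. 192.] w@.017 [0.3418 0.1643 0.017 ]
capknob [ 0.51362036 -0.07256606  0.244     ]
tray [ 0.683  -0.0103  0.128 ]
tray [ 0.7008 -0.1565  0.128 ]
tray [ 0.5976 -0.1646  0.128 ]
tray [ 0.5802 -0.0218  0.128 ]
gateknob 0.162 [ 0.5518 -0.33    0.162 ]
gateknob 0.182 [ 0.55   -0.3241  0.182 ]
gateknob 0.202 [ 0.5482 -0.3183  0.202 ]
[array([0.558, 0.01 , 0.012]), array([ 0.455, -0.006,  0.012]), array([ 0.606, -0.387,  0.012]), array([ 0.507, -0.382,  0.012])]
[array([0.558, 0.01 , 0.012]), array([ 0.455, -0.006,  0.012]), array([ 0.606, -0.387,  0.012]), array([ 0.507, -0.382,  0.012])]
```

View pics/a.png

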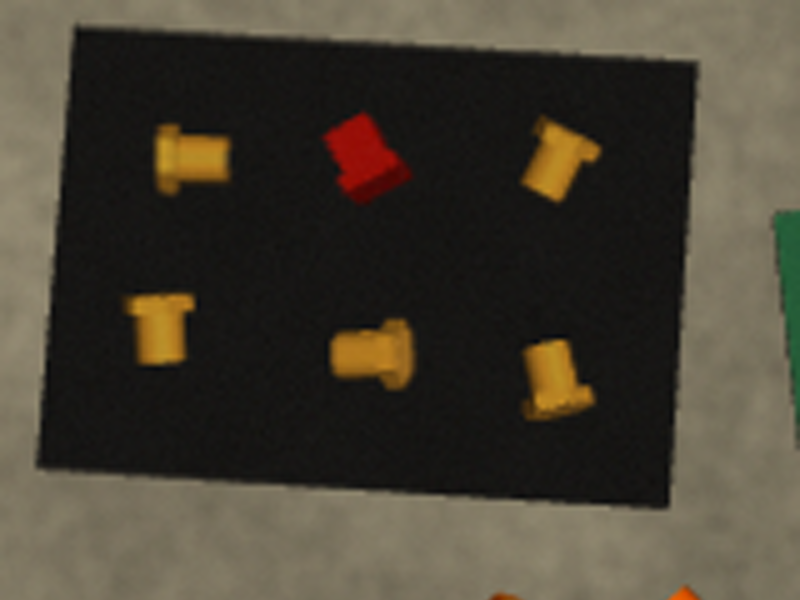

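View pics/b.png

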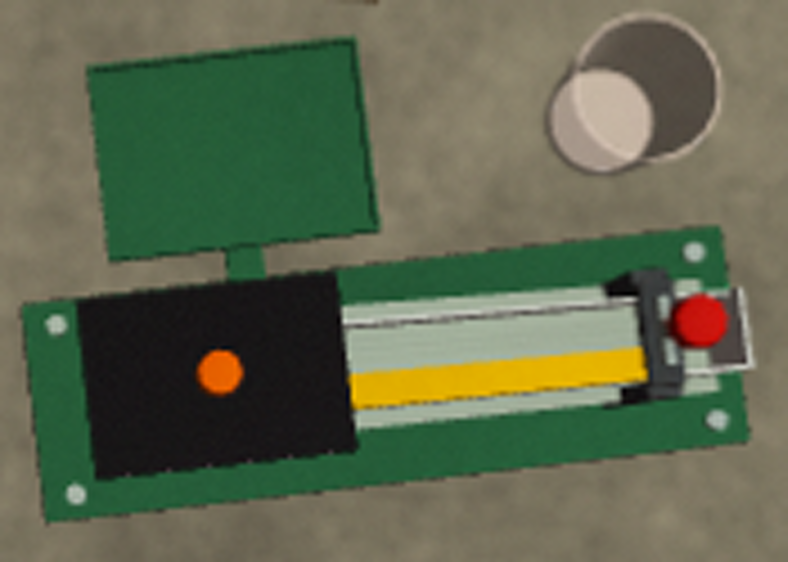

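```bash
python3 - <<'E'
from h import *
C=cam("top")
b=lambda u,v,z: ray("top",310+(u+.5)/4.5-.5,170+(v+.5)/4.5-.5,z,C)[:2]
ang=lambda d: round(np.degrees(np.arctan2(d[1],d[0])),2)
print("bolts",ang(b(695,252,.012)-b(56,324,.012)),ang(b(717,419,.012)-b(76,494,.012)))
cc=[b(78,300,.217),b(337,271,.217),b(356,450,.217),b(97,478,.217)]
print("cap",np.mean(cc,0),ang(cc[1]-cc[0]),ang(cc[2]-cc[3]),np.linalg.norm(cc[1]-cc[0]),np.linalg.norm(cc[2]-cc[1]))
tt=[b(88,67,.128),b(354,39,.128),b(380,230,.128),b(109,262,.128)]
print("tray",np.mean(tt,0),ang(tt[1]-tt[0]),ang(tt[2]-tt[3]),np.linalg.norm(tt[1]-tt[0]),np.linalg.norm(tt[2]-tt[1]))
print("capknob",b(219,372,.244)); print("gate",b(700,320,.202),b(700,320,.19))
t=camera_model
# scene: gate knob (193,174)
S=cam("scene")
for z in(.162,.18,.202):print(z,ray("scene",193,170,z,S))
print("scene capknob", ray("scene",300,169,.244,S))
E
```

```text
bolts -82.41 -82.26
cap [ 0.51560728 -0.07192126] -82.45 -82.72 0.1295577512946553 0.08929428520410308
tray [ 0.6432065  -0.08481569] -82.76 -82.09 0.14526102130936924 0.10522905485545336
capknob [ 0.51516084 -0.07097459]
gate [ 0.54881316 -0.31642056] [ 0.54990347 -0.31989386]
0.162 [ 0.50215855 -0.3643551   0.162     ]
0.18 [ 0.52573978 -0.33780856  0.18      ]
0.202 [ 0.5545613  -0.30536279  0.202     ]
scene capknob [ 0.51747183 -0.06717045  0.244     ]
```

{"op": "apply_moves", "data": {
  "steps": [
    {"translation": [0, 0, 0.2], "rotation": [0, 0, -0.1]},
    {"translation": [0.15, 0.15, 0.2], "rotation": [0, 0, -0.3]},
    {"translation": [0.3, 0.3, 0.2], "rotation": [0, 0, -0.463]},
    {"translation": [0.45, 0.45, 0.2], "rotation": [0, 0, -0.463]},
    {"translation": [0.6, 0.6, 0.2], "rotation": [0, 0, -0.463]},
    {"translation": [0.75, 0.75, 0.2], "rotation": [0, 0, -0.463]},
    {"translation": [0.9, 0.9, 0.2], "rotation": [0, 0, -0.463]},
    {"translation": [1, 1, 0.2], "rotation": [0, 0, -0.463]},
    {"translation": [1, 1, 0.2], "rotation": [0, 0, -0.463]},
    {"translation": [1, 1, 0.2], "rotation": [0, 0, -0.463]}
  ],
  "jaw": 1,
  "newtons": 20
}}

```text
t: 0.93
eef_pos: [0.4996, -0.3749, 0.2413]
ee_rot: [3.141, 0.0, -3.007]
force: [-0.2, -0.8, 0.2]
width: 0.0265
gripper_force: 0.0
```

{"op": "apply_moves", "data": {
  "steps": [
    {"translation": [0.1, 0.12, 0], "rotation": [0, 0, 0]},
    {"translation": [0.208, 0.24, 0], "rotation": [0, 0, 0]},
    {"translation": [0.208, 0.24, 0], "rotation": [0, 0, 0]},
    {"translation": [0.208, 0.24, 0], "rotation": [0, 0, 0]},
    {"translation": [0.208, 0.24, 0], "rotation": [0, 0, 0]},
    {"translation": [0.208, 0.24, 0], "rotation": [0, 0, 0]},
    {"translation": [0.208, 0.24, 0], "rotation": [0, 0, 0]},
    {"translation": [0.208, 0.24, 0], "rotation": [0, 0, 0]},
    {"translation": [0.208, 0.24, 0], "rotation": [0, 0, 0]},
    {"translation": [0.208, 0.24, 0], "rotation": [0, 0, 0]}
  ]
}}

```text
t: 1.77
eef_pos: [0.5487, -0.3187, 0.2419]
ee_rot: [-3.142, 0.0, -3.01]
force: [0.1, -0.3, 0.6]
width: 0.0002
gripper_force: 0.0
```

{"op": "apply_moves", "data": {
  "steps": [
    {"translation": [0, 0, -0.06], "rotation": [0, 0, 0]},
    {"translation": [0, 0, -0.12], "rotation": [0, 0, 0]},
    {"translation": [0, 0, -0.16], "rotation": [0, 0, 0]},
    {"translation": [0, 0, -0.2], "rotation": [0, 0, 0]},
    {"translation": [0, 0, -0.23], "rotation": [0, 0, 0]},
    {"translation": [0, 0, -0.26], "rotation": [0, 0, 0]},
    {"translation": [0, 0, -0.28], "rotation": [0, 0, 0]},
    {"translation": [0, 0, -0.29], "rotation": [0, 0, 0]},
    {"translation": [0, 0, -0.3], "rotation": [0, 0, 0]},
    {"translation": [0, 0, -0.31], "rotation": [0, 0, 0]}
  ]
}}

```text
t: 2.6
eef_pos: [0.5494, -0.3183, 0.1645]
ee_rot: [-3.141, 0.001, -3.009]
force: [0.2, 1.3, -0.1]
width: 0.0005
gripper_force: 0.0
```

{"op": "apply_moves", "data": {
  "steps": [
    {"translation": [0, 0, -0.004], "rotation": [0, 0, 0]},
    {"translation": [0, 0, -0.008], "rotation": [0, 0, 0]},
    {"translation": [0, 0, -0.012], "rotation": [0, 0, 0]},
    {"translation": [0, 0, -0.014], "rotation": [0, 0, 0]},
    {"translation": [0, 0, -0.016], "rotation": [0, 0, 0]},
    {"translation": [0, 0, -0.016], "rotation": [0, 0, 0]},
    {"translation": [0, 0, -0.016], "rotation": [0, 0, 0]},
    {"translation": [0, 0, -0.016], "rotation": [0, 0, 0]},
    {"translation": [0, 0, -0.016], "rotation": [0, 0, 0]},
    {"translation": [0, 0, -0.016], "rotation": [0, 0, 0]}
  ]
}}

```text
t: 3.43
eef_pos: [0.5493, -0.3182, 0.1604]
ee_rot: [-3.141, 0.0, -3.009]
force: [0.7, 0.7, 2.3]
width: 0.0002
gripper_force: 1.2
```

{"op": "apply_moves", "data": {
  "steps": [
    {"translation": [0, 0, -0.003], "rotation": [0, 0, 0]},
    {"translation": [0, 0, -0.006], "rotation": [0, 0, 0]},
    {"translation": [0, 0, -0.008], "rotation": [0, 0, 0]},
    {"translation": [0, 0, -0.01], "rotation": [0, 0, 0]},
    {"translation": [0, 0, -0.012], "rotation": [0, 0, 0]},
    {"translation": [0, 0, -0.012], "rotation": [0, 0, 0]},
    {"translation": [0, 0, -0.012], "rotation": [0, 0, 0]},
    {"translation": [0, 0, -0.012], "rotation": [0, 0, 0]},
    {"translation": [0, 0, -0.012], "rotation": [0, 0, 0]},
    {"translation": [0, 0, -0.012], "rotation": [0, 0, 0]}
  ]
}}

```text
t: 4.27
eef_pos: [0.549, -0.3181, 0.1572]
ee_rot: [3.141, -0.0, -3.009]
force: [0.6, 1.0, 0.9]
width: 0.0005
gripper_force: 0.6
```

```bash
python3 - <<'E'
from h import *
a=grab_frame("top")[170:295,310:485]; w=grab_frame("wrist"); s=grab_frame("scene")[130:300,130:350]
a=cv2.resize(a,(400,286));s=cv2.resize(s,(400,309));w=cv2.resize(w,(400,300))
cv2.imwrite("pics/c.png",np.vstack([np.hstack([a[:280],w[:280]]),np.hstack([s,np.zeros((309,400,3),np.uint8)])]))
print(get_state()['force'])
E
```

```text
[ 0.03900942 -0.72439538  1.2235576 ]
```

View pics/c.png

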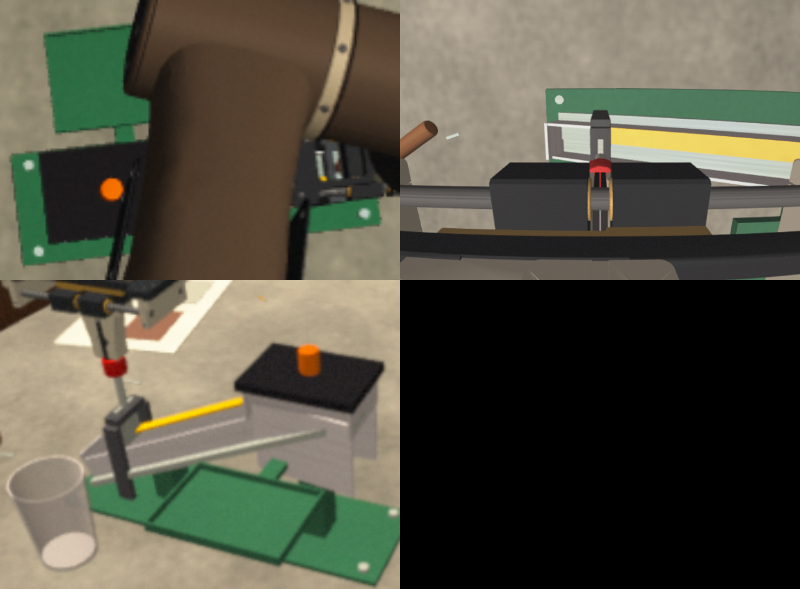

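```bash
python3 - <<'E'
from h import *
print(get_state()['eef_pos'],get_state()['force'])
for p in([.549,-.318,.157],[.549,-.318,.135],[.549,-.318,.202],[.549,-.318,.18],[.5513,-.3283,.162],[.549,-.318,.123]):
    x=proj("scene",p); print(p,np.round(x,1),"crop",(x[0]-130)*1.818,(x[1]-130)*1.818+280,"wrist",np.round(np.array(proj("wrist",p))/1.6,0))
s=cv2.imread("pics/scene0.png")[130:290,130:260]; s2=grab_frame("scene")[130:290,130:260]
cv2.imwrite("pics/d.png",cv2.resize(np.hstack([s,s2]),None,fx=3,fy=3,interpolation=cv2.INTER_CUBIC))
E
```

```text
[ 0.54895911 -0.31810326  0.15716127] [ 0.03900942 -0.72439538  1.2235576 ]
[0.549, -0.318, 0.157] [194.5 186.3] crop 117.32218928696649 382.3538679443358 wrist [199. 168.]
[0.549, -0.318, 0.135] [196.5 195.1] crop 120.9439192086081 398.3632720764563 wrist [199. 161.]
[0.549, -0.318, 0.202] [190.3 167.5] crop 109.64742044588769 348.2259928145022 wrist [199. 190.]
[0.549, -0.318, 0.18] [192.4 176.8] crop 113.44501743875318 365.1478347737086 wrist [199. 178.]
[0.5513, -0.3283, 0.162] [189.7 183.7] crop 108.60195116634154 377.54894122078053 wrist [186. 171.]
[0.549, -0.318, 0.123] [197.6 199.8] crop 122.88435913189545 406.91607085852434 wrist [199. 157.]
```

View pics/d.png

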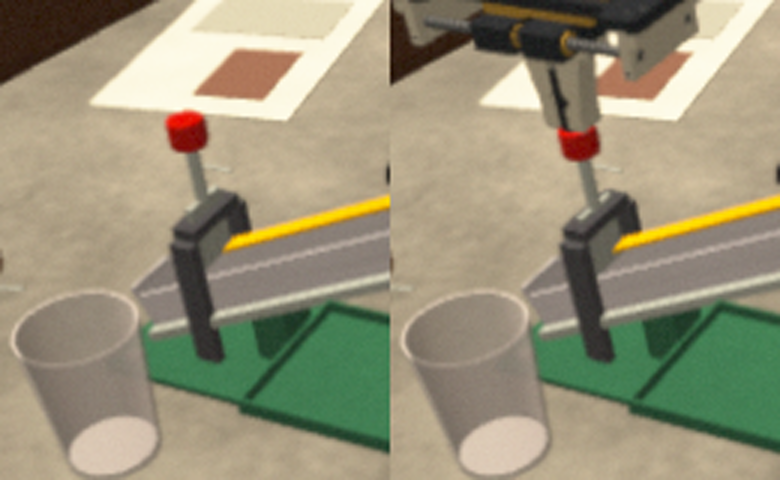

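```bash
python3 - <<'E'
from h import *
w=grab_frame("wrist")[200:400,200:440]
cv2.imwrite("pics/e.png",cv2.resize(w,None,fx=3,fy=3,interpolation=cv2.INTER_CUBIC))
print(camera_model("wrist"),get_state()['eef_pos'])
E
```

```text
{'fx': 390.14655477729957, 'fy': 390.14655477729957, 'cx': 319.8747216755524, 'cy': 238.95062086916369, 'k1': -0.08121793360057429, 'xyz': array([ 0.48449844, -0.32576085,  0.35048711]), 'rotation': array([2.89463105e+00, 7.53608001e-04, 1.70217090e+00])} [ 0.54895181 -0.31808424  0.15715378]
```

View pics/e.png

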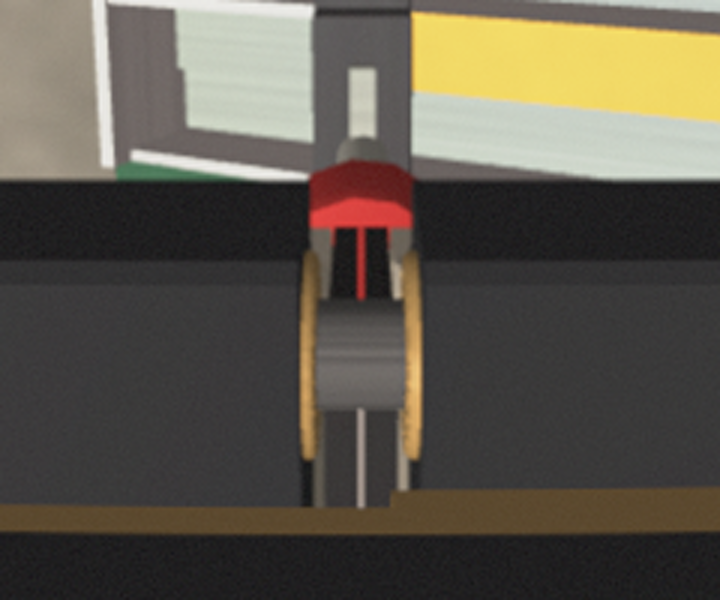

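{"op": "apply_moves", "data": {
  "steps": [
    {"translation": [0, 0, -0.005], "rotation": [0, 0, 0]},
    {"translation": [0, 0, -0.01], "rotation": [0, 0, 0]},
    {"translation": [0, 0, -0.015], "rotation": [0, 0, 0]},
    {"translation": [0, 0, -0.02], "rotation": [0, 0, 0]},
    {"translation": [0, 0, -0.025], "rotation": [0, 0, 0]},
    {"translation": [0, 0, -0.03], "rotation": [0, 0, 0]},
    {"translation": [0, 0, -0.035], "rotation": [0, 0, 0]},
    {"translation": [0, 0, -0.04], "rotation": [0, 0, 0]},
    {"translation": [0, 0, -0.04], "rotation": [0, 0, 0]},
    {"translation": [0, 0, -0.04], "rotation": [0, 0, 0]}
  ]
}}

```text
t: 5.35
eef_pos: [0.5488, -0.318, 0.1468]
ee_rot: [3.141, -0.001, -3.009]
force: [0.1, 0.2, -0.5]
width: 0.0002
gripper_force: 0.0
```

```bash
cat >> h.py <<'E'
def knob(im):
    hsv=cv2.cvtColor(im,cv2.COLOR_BGR2HSV)
    m=cv2.inRange(hsv,(0,180,70),(5,255,255)); m[:120]=0;m[230:]=0;m[:,:150]=0;m[:,240:]=0
    ys,xs=np.nonzero(m); return ys.min(),ys.max(),xs.min(),xs.max(),len(ys)
E
python3 - <<'E'
from h import *
print(knob(cv2.imread("pics/scene0.png")),knob(grab_frame("scene")),get_state()['force'])
for z in(.202,.162): print([np.round(proj("scene",[.549,-.318,z+d]),1) for d in(0,-.022)])
E
```

```text
(np.int64(168), np.int64(179), np.int64(186), np.int64(198), 130) (np.int64(177), np.int64(186), np.int64(187), np.int64(199), 96) [-0.55852401  0.54680823  0.65025158]
[array([190.3, 167.5]), array([192.4, 176.8])]
[array([194.1, 184.3]), array([196.1, 193.1])]
```

```bash
python3 - <<'E'
from h import *
c=dict(camera_model("wrist")); c['xyz']=np.array([ 0.48449844, -0.32576085,  0.35048711]); C=(c,R.from_euler('xyz',[2.89463105e+00, 7.53608001e-04, 1.70217090e+00]).as_matrix())
for z in(.15,.16,.17,.18,.19,.2):
    print(z,[np.round(ray("wrist",320,200+r/3,z,C)[:2],4) for r in(195,228,160)])
E
```

```text
0.15 [array([ 0.549 , -0.3173]), array([ 0.5552, -0.3165]), array([ 0.5425, -0.3182])]
0.16 [array([ 0.5458, -0.3177]), array([ 0.5517, -0.317 ]), array([ 0.5396, -0.3186])]
0.17 [array([ 0.5425, -0.3182]), array([ 0.5481, -0.3174]), array([ 0.5367, -0.3189])]
0.18 [array([ 0.5393, -0.3186]), array([ 0.5446, -0.3179]), array([ 0.5338, -0.3193])]
0.19 [array([ 0.5361, -0.319 ]), array([ 0.5411, -0.3183]), array([ 0.5309, -0.3197])]
0.2 [array([ 0.5329, -0.3194]), array([ 0.5376, -0.3188]), array([ 0.528 , -0.3201])]
```

{"op": "apply_moves", "data": {
  "steps": [
    {"translation": [0, 0, -0.008], "rotation": [0, 0, 0]},
    {"translation": [0, 0, -0.016], "rotation": [0, 0, 0]},
    {"translation": [0, 0, -0.024], "rotation": [0, 0, 0]},
    {"translation": [0, 0, -0.032], "rotation": [0, 0, 0]},
    {"translation": [0, 0, -0.04], "rotation": [0, 0, 0]},
    {"translation": [0, 0, -0.048], "rotation": [0, 0, 0]},
    {"translation": [0, 0, -0.056], "rotation": [0, 0, 0]},
    {"translation": [0, 0, -0.064], "rotation": [0, 0, 0]},
    {"translation": [0, 0, -0.072], "rotation": [0, 0, 0]},
    {"translation": [0, 0, -0.072], "rotation": [0, 0, 0]}
  ]
}}

```text
t: 6.23
eef_pos: [0.549, -0.3181, 0.1287]
ee_rot: [3.141, -0.0, -3.009]
force: [0.0, -0.4, 0.3]
width: 0.0006
gripper_force: 0.0
```

{"op": "apply_moves", "data": {
  "steps": [
    {"translation": [0, 0, -0.002], "rotation": [0, 0, 0]},
    {"translation": [0, 0, -0.004], "rotation": [0, 0, 0]},
    {"translation": [0, 0, -0.006], "rotation": [0, 0, 0]},
    {"translation": [0, 0, -0.008], "rotation": [0, 0, 0]},
    {"translation": [0, 0, -0.01], "rotation": [0, 0, 0]},
    {"translation": [0, 0, -0.012], "rotation": [0, 0, 0]},
    {"translation": [0, 0, -0.012], "rotation": [0, 0, 0]},
    {"translation": [0, 0, -0.012], "rotation": [0, 0, 0]},
    {"translation": [0, 0, -0.012], "rotation": [0, 0, 0]},
    {"translation": [0, 0, -0.012], "rotation": [0, 0, 0]}
  ]
}}

```text
t: 7.07
eef_pos: [0.5493, -0.3183, 0.1275]
ee_rot: [-3.141, 0.001, -3.009]
force: [-2.6, 2.4, 8.0]
width: 0.0001
gripper_force: 4.3
```

```bash
python3 - <<'E'
from h import *
print(knob(grab_frame("scene")),get_state()['force'],get_state()['eef_pos'])
E
```

```text
(np.int64(185), np.int64(194), np.int64(189), np.int64(201), 92) [-2.74155031  3.11372775  9.14765514] [ 0.54935521 -0.3182497   0.12753042]
```

{"op": "apply_moves", "data": {
  "steps": [
    {"translation": [0, 0, 0.08], "rotation": [0, 0, 0]},
    {"translation": [0, 0, 0.2], "rotation": [0, 0, 0]},
    {"translation": [0, 0, 0.35], "rotation": [0, 0, 0]},
    {"translation": [0, 0.1, 0.5], "rotation": [0, 0, 0]},
    {"translation": [0, 0.25, 0.65], "rotation": [0, 0, 0]},
    {"translation": [-0.05, 0.4, 0.69], "rotation": [0, 0, 0]},
    {"translation": [-0.1, 0.55, 0.69], "rotation": [0, 0, 0]},
    {"translation": [-0.136, 0.7, 0.69], "rotation": [0, 0, 0]},
    {"translation": [-0.136, 0.85, 0.69], "rotation": [0, 0, 0]},
    {"translation": [-0.136, 0.987, 0.69], "rotation": [0, 0, 0]}
  ]
}}

```text
t: 7.95
eef_pos: [0.5142, -0.0694, 0.2994]
ee_rot: [3.141, 0.002, -3.009]
force: [0.7, -0.6, 0.8]
width: 0.0004
gripper_force: 0.0
```

{"op": "apply_moves", "data": {
  "steps": [
    {"translation": [0, 0, 0], "rotation": [0, 0, 0]},
    {"translation": [0, 0, 0], "rotation": [0, 0, 0]},
    {"translation": [0, 0, 0], "rotation": [0, 0, 0]},
    {"translation": [0, 0, 0], "rotation": [0, 0, 0]},
    {"translation": [0, 0, 0], "rotation": [0, 0, 0]},
    {"translation": [0, 0, 0], "rotation": [0, 0, 0]},
    {"translation": [0, 0, 0], "rotation": [0, 0, 0]},
    {"translation": [0, 0, 0], "rotation": [0, 0, 0]},
    {"translation": [0, 0, 0], "rotation": [0, 0, 0]},
    {"translation": [0, 0, 0], "rotation": [0, 0, 0]}
  ],
  "jaw": 0
}}

```text
t: 8.78
eef_pos: [0.5151, -0.0716, 0.2987]
ee_rot: [3.142, -0.0, -3.01]
force: [0.1, 0.7, 0.0]
width: 0.0438
gripper_force: 0.0
```

```bash
python3 - <<'E'
from h import *
s=get_state();print(s['eef_pos'],s['ee_rot'],s['width'])
w=grab_frame("wrist");cv2.imwrite("pics/f.png",w); sc=grab_frame("scene"); cv2.imwrite("pics/sc1.png",sc); print(knob(sc))
hsv=cv2.cvtColor(w,cv2.COLOR_BGR2HSV);m=cv2.inRange(hsv,(9,230,150),(15,255,255));ys,xs=np.nonzero(m);print(xs.mean(),ys.mean(),len(xs),ys.min(),ys.max())
print(ray("wrist",xs.mean(),ys.mean(),.235))
E
```

```text
[ 0.51507171 -0.07159978  0.29871802] [ 3.14158689e+00 -9.03335612e-05 -3.00966498e+00] 0.043777217193485936
(np.int64(182), np.int64(194), np.int64(189), np.int64(201), 132)<stdin>:4: RuntimeWarning: Mean of empty slice.
  ret = ret.dtype.type(ret / rcount)
Traceback (most recent call last):
ValueError: zero-size array to reduction operation minimum which has no identity
```

View pics/f.png

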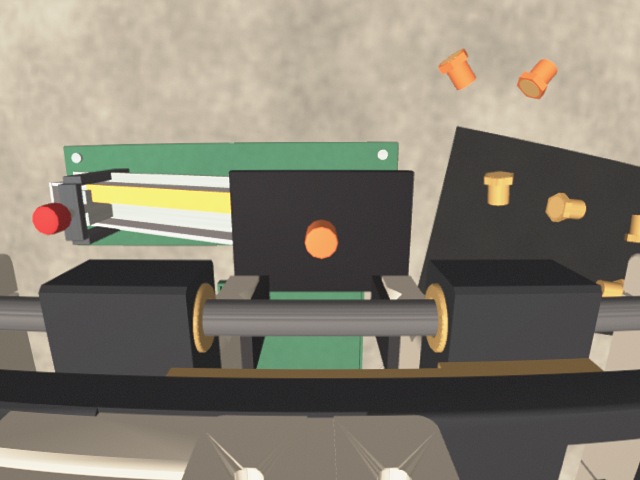

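```bash
python3 - <<'E'
from h import *
print(ray("wrist",321,238,.244), ray("wrist",231,171,.218),ray("wrist",410,171,.218))
print(proj("scene",[.247,-.628,.192]),proj("scene",[.247,-.628,.226]))
im=cv2.imread("pics/f.png");print(im[238,321])
E
```

```text
[ 0.51193525 -0.07046332  0.244     ] [ 0.47877837 -0.13824053  0.218     ] [ 0.46239484 -0.01427726  0.218     ]
(np.float64(183.95920715895804), np.float64(102.02811221382532)) (np.float64(181.5414639357238), np.float64(90.3088810141887))
[100 170 247]
```

{"op": "apply_moves", "data": {
  "steps": [
    {"translation": [0, 0, -0.05], "rotation": [0, 0, 0]},
    {"translation": [0, 0, -0.1], "rotation": [0, 0, 0]},
    {"translation": [0, 0, -0.15], "rotation": [0, 0, 0]},
    {"translation": [0, 0, -0.2], "rotation": [0, 0, 0]},
    {"translation": [0, 0, -0.25], "rotation": [0, 0, 0]},
    {"translation": [0, 0, -0.28], "rotation": [0, 0, 0]},
    {"translation": [0, 0, -0.28], "rotation": [0, 0, 0]},
    {"translation": [0, 0, -0.28], "rotation": [0, 0, 0]},
    {"translation": [0, 0, -0.28], "rotation": [0, 0, 0]},
    {"translation": [0, 0, -0.28], "rotation": [0, 0, 0]}
  ]
}}

```text
t: 9.72
eef_pos: [0.5156, -0.0714, 0.2296]
ee_rot: [-3.141, 0.001, -3.009]
force: [0.8, -0.1, -0.1]
width: 0.0432
gripper_force: 0.0
```

```bash
python3 - <<'E'
from h import *
s=get_state();print(s['eef_pos'],s['force'])
w=grab_frame("wrist")[200:380,180:460];sc=grab_frame("scene")[100:250,230:360]
cv2.imwrite("pics/g.png",np.hstack([cv2.resize(w,(440,283),interpolation=cv2.INTER_CUBIC),cv2.resize(sc,(245,283),interpolation=cv2.INTER_CUBIC)]))
E
```

```text
[ 0.51560381 -0.07135689  0.22963249] [ 0.75860459 -0.1027105  -0.05560545]
```

View pics/g.png

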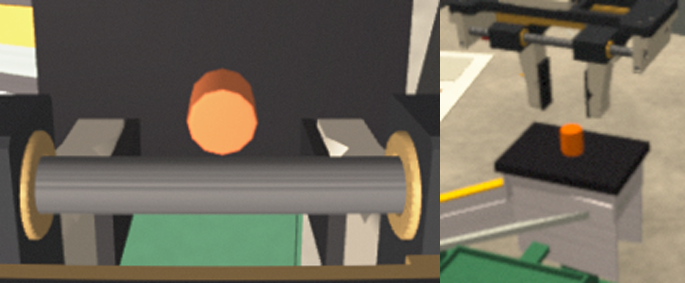

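{"op": "apply_moves", "data": {
  "steps": [
    {"translation": [0, 0, -0.04], "rotation": [0, 0, 0]},
    {"translation": [0, 0, -0.08], "rotation": [0, 0, 0]},
    {"translation": [0, 0, -0.12], "rotation": [0, 0, 0]},
    {"translation": [0, 0, -0.15], "rotation": [0, 0, 0]},
    {"translation": [0, 0, -0.162], "rotation": [0, 0, 0]},
    {"translation": [0, 0, -0.162], "rotation": [0, 0, 0]},
    {"translation": [0, 0, -0.162], "rotation": [0, 0, 0]},
    {"translation": [0, 0, -0.162], "rotation": [0, 0, 0]},
    {"translation": [0, 0, -0.162], "rotation": [0, 0, 0]},
    {"translation": [0, 0, -0.162], "rotation": [0, 0, 0]}
  ]
}}

```text
t: 10.65
eef_pos: [0.5154, -0.0713, 0.1887]
ee_rot: [3.142, 0.001, -3.009]
force: [0.6, -0.3, 0.8]
width: 0.0441
gripper_force: 0.0
```

{"op": "apply_moves", "data": {
  "steps": [
    {"translation": [0, 0, 0], "rotation": [0, 0, 0]},
    {"translation": [0, 0, 0], "rotation": [0, 0, 0]},
    {"translation": [0, 0, 0], "rotation": [0, 0, 0]},
    {"translation": [0, 0, 0], "rotation": [0, 0, 0]},
    {"translation": [0, 0, 0], "rotation": [0, 0, 0]},
    {"translation": [0, 0, 0], "rotation": [0, 0, 0]},
    {"translation": [0, 0, 0], "rotation": [0, 0, 0]},
    {"translation": [0, 0, 0], "rotation": [0, 0, 0]},
    {"translation": [0, 0, 0], "rotation": [0, 0, 0]},
    {"translation": [0, 0, 0], "rotation": [0, 0, 0]}
  ],
  "jaw": 1,
  "newtons": 30
}}

```text
t: 11.48
eef_pos: [0.5151, -0.0714, 0.1883]
ee_rot: [3.142, 0.0, -3.009]
force: [0.0, 0.2, 0.7]
width: 0.021
gripper_force: 30.0
```

{"op": "apply_moves", "data": {
  "steps": [
    {"translation": [0, 0, 0.02], "rotation": [0, 0, 0]},
    {"translation": [0, 0, 0.04], "rotation": [0, 0, 0]},
    {"translation": [0, 0, 0.06], "rotation": [0, 0, 0]},
    {"translation": [0, 0, 0.08], "rotation": [0, 0, 0]},
    {"translation": [0, 0, 0.1], "rotation": [0, 0, 0]},
    {"translation": [0, 0, 0.12], "rotation": [0, 0, 0]},
    {"translation": [0, 0, 0.14], "rotation": [0, 0, 0]},
    {"translation": [0, 0, 0.16], "rotation": [0, 0, 0]},
    {"translation": [0, 0, 0.16], "rotation": [0, 0, 0]},
    {"translation": [0, 0, 0.16], "rotation": [0, 0, 0]}
  ]
}}

```text
t: 12.32
eef_pos: [0.5152, -0.0713, 0.2286]
ee_rot: [3.141, 0.001, -3.009]
force: [-0.3, 0.8, -1.1]
width: 0.0212
gripper_force: 30.0
```

{"op": "apply_moves", "data": {
  "steps": [
    {"translation": [0.06, -0.006, 0], "rotation": [0, 0, 0]},
    {"translation": [0.14, -0.014, 0], "rotation": [0, 0, 0]},
    {"translation": [0.22, -0.022, 0], "rotation": [0, 0, 0]},
    {"translation": [0.3, -0.03, 0], "rotation": [0, 0, 0]},
    {"translation": [0.38, -0.04, 0], "rotation": [0, 0, 0]},
    {"translation": [0.45, -0.048, 0], "rotation": [0, 0, 0]},
    {"translation": [0.49, -0.052, 0], "rotation": [0, 0, 0]},
    {"translation": [0.511, -0.053, 0], "rotation": [0, 0, 0]},
    {"translation": [0.511, -0.053, 0], "rotation": [0, 0, 0]},
    {"translation": [0.511, -0.053, 0], "rotation": [0, 0, 0]}
  ]
}}

```text
t: 13.15
eef_pos: [0.6422, -0.0846, 0.2279]
ee_rot: [3.141, -0.001, -3.009]
force: [-0.0, -0.2, -0.9]
width: 0.0211
gripper_force: 30.0
```

{"op": "apply_moves", "data": {
  "steps": [
    {"translation": [0, 0, -0.05], "rotation": [0, 0, 0]},
    {"translation": [0, 0, -0.11], "rotation": [0, 0, 0]},
    {"translation": [0, 0, -0.17], "rotation": [0, 0, 0]},
    {"translation": [0, 0, -0.23], "rotation": [0, 0, 0]},
    {"translation": [0, 0, -0.29], "rotation": [0, 0, 0]},
    {"translation": [0, 0, -0.35], "rotation": [0, 0, 0]},
    {"translation": [0, 0, -0.4], "rotation": [0, 0, 0]},
    {"translation": [0, 0, -0.43], "rotation": [0, 0, 0]},
    {"translation": [0, 0, -0.45], "rotation": [0, 0, 0]},
    {"translation": [0, 0, -0.46], "rotation": [0, 0, 0]}
  ]
}}

```text
t: 13.98
eef_pos: [0.6424, -0.0846, 0.1133]
ee_rot: [3.142, -0.0, -3.009]
force: [-0.2, 0.6, -1.4]
width: 0.0212
gripper_force: 30.0
```

{"op": "apply_moves", "data": {
  "steps": [
    {"translation": [0, 0, -0.005], "rotation": [0, 0, 0]},
    {"translation": [0, 0, -0.01], "rotation": [0, 0, 0]},
    {"translation": [0, 0, -0.015], "rotation": [0, 0, 0]},
    {"translation": [0, 0, -0.02], "rotation": [0, 0, 0]},
    {"translation": [0, 0, -0.025], "rotation": [0, 0, 0]},
    {"translation": [0, 0, -0.03], "rotation": [0, 0, 0]},
    {"translation": [0, 0, -0.035], "rotation": [0, 0, 0]},
    {"translation": [0, 0, -0.04], "rotation": [0, 0, 0]},
    {"translation": [0, 0, -0.044], "rotation": [0, 0, 0]},
    {"translation": [0, 0, -0.044], "rotation": [0, 0, 0]}
  ]
}}

```text
t: 14.82
eef_pos: [0.6427, -0.0846, 0.1019]
ee_rot: [3.142, -0.0, -3.009]
force: [-0.2, -0.5, -1.6]
width: 0.0211
gripper_force: 30.0
```

```bash
python3 - <<'E'
from h import *
s=get_state();print(s['eef_pos'],s['force'])
sc=grab_frame("scene")[110:310,170:400]; w=grab_frame("wrist")[100:300,150:500]
cv2.imwrite("pics/i.png",np.hstack([cv2.resize(sc,None,fx=1.75,fy=1.75),cv2.resize(w[:,:],(397,350))]))
E
```

```text
[ 0.6426787  -0.08464751  0.10193789] [-0.23505349 -0.50896533 -1.60248869]
```

View pics/i.png

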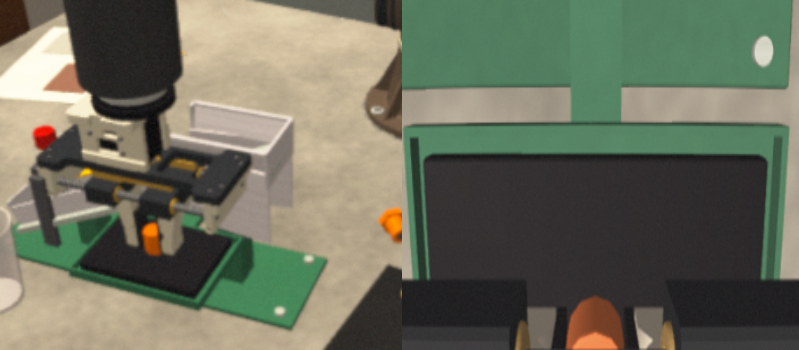

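{"op": "apply_moves", "data": {
  "steps": [
    {"translation": [0, 0, 0], "rotation": [0, 0, 0]},
    {"translation": [0, 0, 0], "rotation": [0, 0, 0]},
    {"translation": [0, 0, 0], "rotation": [0, 0, 0]},
    {"translation": [0, 0, 0], "rotation": [0, 0, 0]},
    {"translation": [0, 0, 0.05], "rotation": [0, 0, 0]},
    {"translation": [0, 0, 0.15], "rotation": [0, 0, 0]},
    {"translation": [0, 0, 0.3], "rotation": [0, 0, 0]},
    {"translation": [0, 0, 0.45], "rotation": [0, 0, 0]},
    {"translation": [0, 0, 0.6], "rotation": [0, 0, 0]},
    {"translation": [0, 0, 0.6], "rotation": [0, 0, 0]}
  ],
  "jaw": 0
}}

```text
t: 15.75
eef_pos: [0.6465, -0.0854, 0.2617]
ee_rot: [-3.139, 0.013, -3.008]
force: [1.2, -1.0, 1.8]
width: 0.0439
gripper_force: 0.0
```

{"op": "apply_moves", "data": {
  "steps": [
    {"translation": [0, 0.15, 0], "rotation": [0, 0, 0]},
    {"translation": [0, 0.3, 0], "rotation": [0, 0, 0]},
    {"translation": [0, 0.45, 0], "rotation": [0, 0, 0]},
    {"translation": [0, 0.6, 0], "rotation": [0, 0, 0]},
    {"translation": [0, 0.75, 0], "rotation": [0, 0, 0]},
    {"translation": [-0.05, 0.9, 0], "rotation": [0, 0, 0]},
    {"translation": [-0.15, 1, 0], "rotation": [0, 0, 0]},
    {"translation": [-0.25, 1, 0], "rotation": [0, 0, 0]},
    {"translation": [-0.25, 1, 0], "rotation": [0, 0, 0]},
    {"translation": [-0.25, 1, 0], "rotation": [0, 0, 0]}
  ]
}}

```text
t: 16.58
eef_pos: [0.5795, 0.1661, 0.253]
ee_rot: [3.141, 0.001, -3.007]
force: [-0.0, -0.8, -0.1]
width: 0.0442
gripper_force: 0.0
```

{"op": "apply_moves", "data": {
  "steps": [
    {"translation": [0, 0.15, 0], "rotation": [0, 0, 0]},
    {"translation": [0, 0.3, 0], "rotation": [0, 0, 0]},
    {"translation": [0, 0.34, 0], "rotation": [0, 0, 0]},
    {"translation": [0, 0.34, 0], "rotation": [0, 0, 0]},
    {"translation": [0, 0.34, 0], "rotation": [0, 0, 0]},
    {"translation": [0, 0.34, 0], "rotation": [0, 0, 0]},
    {"translation": [0, 0.34, 0], "rotation": [0, 0, 0]},
    {"translation": [0, 0.34, 0], "rotation": [0, 0, 0]},
    {"translation": [0, 0.34, 0], "rotation": [0, 0, 0]},
    {"translation": [0, 0.34, 0], "rotation": [0, 0, 0]}
  ]
}}

```text
t: 17.42
eef_pos: [0.5805, 0.2498, 0.2525]
ee_rot: [3.141, 0.0, -3.01]
force: [0.1, 0.3, -0.1]
width: 0.044
gripper_force: 0.0
```

```bash
cat >> h.py <<'E'
def plugs(im,C,show=None):
    """brass/red parts on the mat: rectify to plane z=.017 at 2 px/mm, then moments"""
    c,r=C; X=np.arange(.36,.72,.0005); Y=np.arange(.46,.04,-.0005)
    gx,gy=np.meshgrid(X[::-1],Y,indexing='ij')   # rows: x down, cols: y down -> as top view
    P=np.stack([gx,gy,np.full_like(gx,.017)],-1)-c['xyz']; q=P@r
    a,b=q[...,0]/q[...,2],q[...,1]/q[...,2]; s=1+c['k1']*(a*a+b*b)
    w=cv2.remap(im,(c['fx']*a*s+c['cx']).astype('f4'),(c['fy']*b*s+c['cy']).astype('f4'),cv2.INTER_LINEAR)
    hsv=cv2.cvtColor(w,cv2.COLOR_BGR2HSV); out=[]
    for nm,lo,hi in(("brass",(14,110,60),(30,255,255)),("red",(0,170,50),(5,255,255))):
        m=cv2.morphologyEx(cv2.inRange(hsv,lo,hi),cv2.MORPH_OPEN,np.ones((5,5)))
        n,l,st,ce=cv2.connectedComponentsWithStats(m)
        for i in range(1,n):
            if not 2000<st[i,4]<8000: continue
            ys,xs=np.nonzero(l==i); p=np.stack([gx[ys,xs],gy[ys,xs]],1); u=p-p.mean(0)
            d=np.linalg.eigh(u.T@u)[1][:,1]; t=u@d
            # head end is wider
            n_=u@np.array([-d[1],d[0]]); wid=lambda k:np.ptp(n_[k])
            lo_,hi_=np.percentile(t,[1,99])
            if wid(t<lo_+.007)>wid(t>hi_-.007): d=-d; t=-t; lo_,hi_=-hi_,-lo_
            out.append((nm,p.mean(0).round(4),p.mean(0)+d*(lo_+.013)+0,round(np.degrees(np.arctan2(d[1],d[0])),1),round(hi_-lo_,4)))
            cv2.arrowedLine(w,(int(np.abs(Y-out[-1][2][1]).argmin()),int(np.abs(X[::-1]-out[-1][2][0]).argmin())),(int(np.abs(Y-(out[-1][2]+.03*d)[1]).argmin()),int(np.abs(X[::-1]-(out[-1][2]+.03*d)[0]).argmin())),(255,0,0),2)
    if show: cv2.imwrite(show,w[::1,::1][:600,:800])
    return out
E
python3 - <<'E'
from h import *
s=get_state();print(s['eef_pos'],s['q'])
C=cam("wrist");w=grab_frame("wrist");cv2.imwrite("pics/w0.png",w)
for o in plugs(w,C,"pics/w0r.png"):print(o)
T=cam("top")
for o in plugs(cv2.imread("pics/top0.png"),T):print("top",o)
E
```

```text
[0.58049955 0.24978192 0.25247606] [ 7.14735490e-01  2.57097502e-01  5.71392729e-03  4.42922621e-05
 -1.31907104e+00 -2.15394290e+00]
('brass', array([0.6824, 0.4059]), array([0.70455569, 0.41601764]), np.float64(-155.4), np.float64(0.0617))
('brass', array([0.5958, 0.1533]), array([0.60113668, 0.15180168]), np.float64(164.1), np.float64(0.0373))
('brass', array([0.5011, 0.3557]), array([0.49178307, 0.35811005]), np.float64(-14.4), np.float64(0.0417))
('brass', array([0.4875, 0.2411]), array([0.48712955, 0.24843415]), np.float64(-87.2), np.float64(0.0383))
('brass', array([0.4745, 0.1521]), array([0.46882937, 0.15185053]), np.float64(2.6), np.float64(0.0367))
('red', array([0.592 , 0.2486]), array([0.59877089, 0.25240799]), np.float64(-150.7), np.float64(0.0396))
top ('brass', array([0.5932, 0.1453]), array([0.58664753, 0.14865108]), np.float64(-27.2), np.float64(0.0377))
top ('brass', array([0.5904, 0.3425]), array([0.59024161, 0.33400482]), np.float64(89.2), np.float64(0.04))
top ('brass', array([0.5005, 0.3542]), array([0.49354229, 0.35379879]), np.float64(3.1), np.float64(0.0372))
top ('brass', array([0.4884, 0.2388]), array([0.4881735 , 0.24948328]), np.float64(-88.8), np.float64(0.0437))
top ('brass', array([0.4759, 0.1438]), array([0.48375522, 0.14611296]), np.float64(-163.6), np.float64(0.0391))
top ('red', array([0.5919, 0.2485]), array([0.59986655, 0.25401875]), np.float64(-145.2), np.float64(0.0438))
```

View pics/w0r.png

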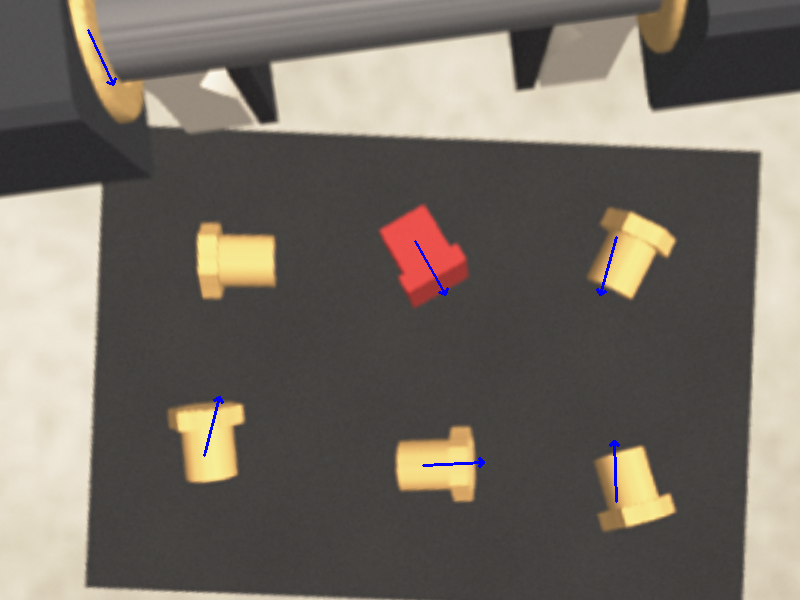

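{"op": "apply_moves", "data": {
  "steps": [
    {"translation": [-0.05, 0.06, -0.06], "rotation": [0, 0, -0.02]},
    {"translation": [-0.1, 0.12, -0.14], "rotation": [0, 0, -0.04]},
    {"translation": [-0.15, 0.18, -0.22], "rotation": [0, 0, -0.06]},
    {"translation": [-0.2, 0.24, -0.3], "rotation": [0, 0, -0.08]},
    {"translation": [-0.25, 0.3, -0.38], "rotation": [0, 0, -0.1]},
    {"translation": [-0.3, 0.36, -0.46], "rotation": [0, 0, -0.12]},
    {"translation": [-0.354, 0.421, -0.54], "rotation": [0, 0, -0.12]},
    {"translation": [-0.354, 0.421, -0.6], "rotation": [0, 0, -0.12]},
    {"translation": [-0.354, 0.421, -0.61], "rotation": [0, 0, -0.12]},
    {"translation": [-0.354, 0.421, -0.61], "rotation": [0, 0, -0.12]}
  ],
  "jaw": -0.1
}}

```text
t: 18.3
eef_pos: [0.4914, 0.3552, 0.099]
ee_rot: [-3.14, -0.001, -3.072]
force: [-0.1, -0.5, 1.2]
width: 0.0482
gripper_force: 0.0
```

{"op": "apply_moves", "data": {
  "steps": [
    {"translation": [0, 0, -0.06], "rotation": [0, 0, 0]},
    {"translation": [0, 0, -0.12], "rotation": [0, 0, 0]},
    {"translation": [0, 0, -0.18], "rotation": [0, 0, 0]},
    {"translation": [0, 0, -0.24], "rotation": [0, 0, 0]},
    {"translation": [0, 0, -0.3], "rotation": [0, 0, 0]},
    {"translation": [0, 0, -0.36], "rotation": [0, 0, 0]},
    {"translation": [0, 0, -0.4], "rotation": [0, 0, 0]},
    {"translation": [0, 0, -0.42], "rotation": [0, 0, 0]},
    {"translation": [0, 0, -0.43], "rotation": [0, 0, 0]},
    {"translation": [0, 0, -0.44], "rotation": [0, 0, 0]}
  ]
}}

```text
t: 19.13
eef_pos: [0.4925, 0.356, -0.0095]
ee_rot: [3.141, 0.001, -3.072]
force: [0.0, 0.5, 0.5]
width: 0.0481
gripper_force: 0.0
```

```bash
python3 - <<'E'
from h import *
s=get_state();print(s['eef_pos'],s['ee_rot'],s['force'])
w=grab_frame("wrist")[150:330,180:460]; sc=grab_frame("scene")[240:440,420:600]
cv2.imwrite("pics/j.png",np.hstack([cv2.resize(w,(544,350)),cv2.resize(sc,(256,350)) if 0 else cv2.resize(sc,(250,350))]))
E
```

```text
[ 0.49252784  0.35595544 -0.00954566] [ 3.14083228e+00  9.55628829e-04 -3.07218594e+00] [0.01719544 0.51934342 0.48438466]
```

View pics/j.png

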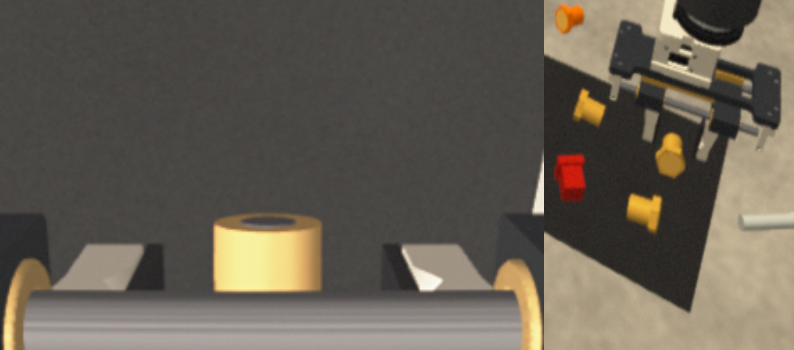

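{"op": "apply_moves", "data": {
  "steps": [
    {"translation": [0, 0, -0.01], "rotation": [0, 0, 0]},
    {"translation": [0, 0, -0.02], "rotation": [0, 0, 0]},
    {"translation": [0, 0, -0.03], "rotation": [0, 0, 0]},
    {"translation": [0, 0, -0.04], "rotation": [0, 0, 0]},
    {"translation": [0, 0, -0.05], "rotation": [0, 0, 0]},
    {"translation": [0, 0, -0.06], "rotation": [0, 0, 0]},
    {"translation": [0, 0, -0.068], "rotation": [0, 0, 0]},
    {"translation": [0, 0, -0.068], "rotation": [0, 0, 0]},
    {"translation": [0, 0, -0.068], "rotation": [0, 0, 0]},
    {"translation": [0, 0, -0.068], "rotation": [0, 0, 0]}
  ]
}}

```text
t: 20.07
eef_pos: [0.4919, 0.3557, -0.0272]
ee_rot: [3.142, 0.0, -3.072]
force: [-0.3, -0.2, -0.2]
width: 0.0482
gripper_force: 0.0
```

{"op": "apply_moves", "data": {
  "steps": [
    {"translation": [0, 0, 0], "rotation": [0, 0, 0]},
    {"translation": [0, 0, 0], "rotation": [0, 0, 0]},
    {"translation": [0, 0, 0], "rotation": [0, 0, 0]},
    {"translation": [0, 0, 0], "rotation": [0, 0, 0]},
    {"translation": [0, 0, 0], "rotation": [0, 0, 0]},
    {"translation": [0, 0, 0], "rotation": [0, 0, 0]},
    {"translation": [0, 0, 0], "rotation": [0, 0, 0]},
    {"translation": [0, 0, 0], "rotation": [0, 0, 0]},
    {"translation": [0, 0, 0], "rotation": [0, 0, 0]},
    {"translation": [0, 0, 0], "rotation": [0, 0, 0]}
  ],
  "jaw": 1,
  "newtons": 30
}}

```text
t: 20.9
eef_pos: [0.4918, 0.3556, -0.0272]
ee_rot: [3.142, 0.0, -3.072]
force: [0.8, 0.2, 1.8]
width: 0.0242
gripper_force: 30.0
```

{"op": "apply_moves", "data": {
  "steps": [
    {"translation": [0, 0, 0.05], "rotation": [0, 0, 0]},
    {"translation": [0, 0, 0.15], "rotation": [0, 0, 0]},
    {"translation": [0, 0, 0.27], "rotation": [0, 0, 0]},
    {"translation": [0, 0, 0.4], "rotation": [0, 0, 0]},
    {"translation": [0, 0, 0.53], "rotation": [0, 0, 0]},
    {"translation": [0, 0, 0.66], "rotation": [0, 0, 0]},
    {"translation": [0, 0, 0.79], "rotation": [0, 0, 0]},
    {"translation": [0, 0, 0.9], "rotation": [0, 0, 0]},
    {"translation": [0, 0, 0.97], "rotation": [0, 0, 0]},
    {"translation": [0, 0, 1], "rotation": [0, 0, 0]}
  ]
}}

```text
t: 21.73
eef_pos: [0.4926, 0.3564, 0.2259]
ee_rot: [3.139, 0.003, -3.072]
force: [0.9, -0.1, -1.6]
width: 0.0242
gripper_force: 30.0
```

{"op": "apply_moves", "data": {
  "steps": [
    {"translation": [0, -0.05, 0], "rotation": [0, 0, 0.03]},
    {"translation": [0.01, -0.15, 0], "rotation": [0, 0, 0.06]},
    {"translation": [0.02, -0.27, 0], "rotation": [0, 0, 0.09]},
    {"translation": [0.03, -0.39, 0], "rotation": [0, 0, 0.12]},
    {"translation": [0.04, -0.51, 0], "rotation": [0, 0, 0.12]},
    {"translation": [0.05, -0.63, 0], "rotation": [0, 0, 0.12]},
    {"translation": [0.06, -0.75, 0], "rotation": [0, 0, 0.12]},
    {"translation": [0.072, -0.87, 0], "rotation": [0, 0, 0.12]},
    {"translation": [0.072, -0.96, 0], "rotation": [0, 0, 0.12]},
    {"translation": [0.072, -1, 0], "rotation": [0, 0, 0.12]}
  ]
}}

```text
t: 22.57
eef_pos: [0.5088, 0.103, 0.2215]
ee_rot: [-3.141, -0.002, -3.011]
force: [0.6, 0.2, -0.3]
width: 0.0241
gripper_force: 30.0
```

{"op": "apply_moves", "data": {
  "steps": [
    {"translation": [0, -0.06, 0], "rotation": [0, 0, 0]},
    {"translation": [0, -0.16, 0], "rotation": [0, 0, 0]},
    {"translation": [0, -0.28, 0], "rotation": [0, 0, 0]},
    {"translation": [0, -0.4, 0], "rotation": [0, 0, 0]},
    {"translation": [0, -0.52, 0], "rotation": [0, 0, 0]},
    {"translation": [0, -0.62, 0], "rotation": [0, 0, 0]},
    {"translation": [0, -0.68, 0], "rotation": [0, 0, 0]},
    {"translation": [0, -0.712, 0], "rotation": [0, 0, 0]},
    {"translation": [0, -0.712, 0], "rotation": [0, 0, 0]},
    {"translation": [0, -0.712, 0], "rotation": [0, 0, 0]}
  ]
}}

```text
t: 23.4
eef_pos: [0.5096, -0.0722, 0.2221]
ee_rot: [3.141, -0.001, -3.01]
force: [0.0, 0.1, -1.3]
width: 0.0239
gripper_force: 30.0
```

{"op": "apply_moves", "data": {
  "steps": [
    {"translation": [0, 0, -0.03], "rotation": [0, 0, 0]},
    {"translation": [0, 0, -0.06], "rotation": [0, 0, 0]},
    {"translation": [0, 0, -0.1], "rotation": [0, 0, 0]},
    {"translation": [0, 0, -0.14], "rotation": [0, 0, 0]},
    {"translation": [0, 0, -0.18], "rotation": [0, 0, 0]},
    {"translation": [0, 0, -0.22], "rotation": [0, 0, 0]},
    {"translation": [0, 0, -0.25], "rotation": [0, 0, 0]},
    {"translation": [0, 0, -0.266], "rotation": [0, 0, 0]},
    {"translation": [0, 0, -0.266], "rotation": [0, 0, 0]},
    {"translation": [0, 0, -0.266], "rotation": [0, 0, 0]}
  ]
}}

```text
t: 24.23
eef_pos: [0.5099, -0.0725, 0.1562]
ee_rot: [-3.141, -0.0, -3.009]
force: [-0.2, -0.5, -0.3]
width: 0.0244
gripper_force: 30.0
```

```bash
python3 - <<'E'
from h import *
s=get_state();print(s['eef_pos'],s['force'],s['width'])
w=grab_frame("wrist")[130:330,160:480]
sc=grab_frame("scene")[120:260,220:370]
cv2.imwrite("pics/k.png",np.hstack([cv2.resize(w,(500,312)),cv2.resize(sc,(300,280)) if 0 else cv2.resize(sc,(300,312))]))
E
```

```text
[ 0.50992214 -0.07248615  0.15623235] [-0.18240477 -0.49780766 -0.31439651] 0.024449408022679843
```

View pics/k.png

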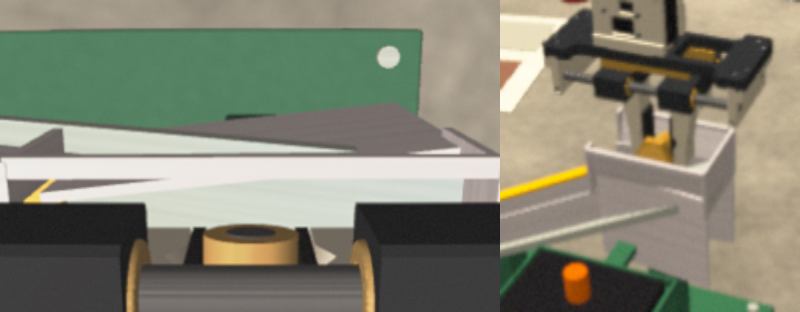

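{"op": "apply_moves", "data": {
  "steps": [
    {"translation": [0, 0, -0.01], "rotation": [0, 0, 0]},
    {"translation": [0, 0, -0.01], "rotation": [0, 0, 0]},
    {"translation": [0, 0, -0.01], "rotation": [0, 0, 0]},
    {"translation": [0, 0, -0.01], "rotation": [0, 0, 0]},
    {"translation": [0, 0, -0.01], "rotation": [0, 0, 0]},
    {"translation": [0, 0, -0.01], "rotation": [0, 0, 0]},
    {"translation": [0, 0, 0.01], "rotation": [0, 0, 0]},
    {"translation": [0, 0, 0.05], "rotation": [0, 0, 0]},
    {"translation": [0, 0, 0.12], "rotation": [0, 0, 0]},
    {"translation": [0, 0, 0.2], "rotation": [0, 0, 0]}
  ],
  "jaw": 0.2
}}

```text
t: 25.17
eef_pos: [0.5094, -0.0725, 0.2071]
ee_rot: [-3.141, -0.001, -3.009]
force: [0.5, 0.4, -0.4]
width: 0.0348
gripper_force: 0.0
```

{"op": "apply_moves", "data": {
  "steps": [
    {"translation": [0, 0.05, 0.1], "rotation": [0, 0, 0]},
    {"translation": [0.05, 0.15, 0.15], "rotation": [0, 0, 0]},
    {"translation": [0.1, 0.27, 0.15], "rotation": [0, 0, 0]},
    {"translation": [0.15, 0.39, 0.15], "rotation": [0, 0, -0.2]},
    {"translation": [0.2, 0.51, 0.15], "rotation": [0, 0, -0.4]},
    {"translation": [0.25, 0.63, 0.15], "rotation": [0, 0, -0.6]},
    {"translation": [0.28, 0.75, 0.15], "rotation": [0, 0, -0.8]},
    {"translation": [0.3, 0.85, 0.15], "rotation": [0, 0, -1]},
    {"translation": [0.308, 0.89, 0.15], "rotation": [0, 0, -1]},
    {"translation": [0.308, 0.89, 0.15], "rotation": [0, 0, -1]}
  ],
  "jaw": -0.1
}}

```text
t: 26.0
eef_pos: [0.5872, 0.1522, 0.244]
ee_rot: [-3.142, 0.0, 2.754]
force: [-0.1, -0.4, -0.3]
width: 0.048
gripper_force: 0.0
```

```bash
cat >> h.py <<'E'
def chute(im,C=None):
    """brass/red blobs in the chute: track coordinates from scene/top camera via centroid at approx height"""
    n,im=im; c=cam(n); a=np.radians(-82.4); ex=np.array([np.cos(a),np.sin(a)]); ey=np.array([-ex[1],ex[0]]); o=np.array([.5150,-.0713])
    xs=np.arange(-60,290,1.)/1000; ys=np.arange(30,-31,-1.)/1000
    gx,gy=np.meshgrid(xs,ys); ca,sa=np.cos(np.radians(25)),np.sin(np.radians(25)); h=.0125
    fx=gx*ca+h*sa; z=.165-gx*sa+h*ca
    P=np.stack([o[0]+fx*ex[0]+gy*ey[0],o[1]+fx*ex[1]+gy*ey[1],z],-1)-c[0]['xyz']; q=P@c[1]
    A,B=q[...,0]/q[...,2],q[...,1]/q[...,2]; s=1+c[0]['k1']*(A*A+B*B)
    w=cv2.remap(im,(c[0]['fx']*A*s+c[0]['cx']).astype('f4'),(c[0]['fy']*B*s+c[0]['cy']).astype('f4'),cv2.INTER_LINEAR)
    hsv=cv2.cvtColor(w,cv2.COLOR_BGR2HSV); res=[]
    for nm,lo,hi in(("brass",(15,120,60),(21,235,255)),("red",(0,170,50),(5,255,255))):
        k,l,st,ce=cv2.connectedComponentsWithStats(cv2.inRange(hsv,lo,hi))
        res+=[(nm,"x",int(ce[i][0]-60),"y",int(30-ce[i][1]),st[i].tolist()) for i in range(1,k) if st[i,4]>60]
    return res,w
def check():
    s=get_state(); print(s['t'],s['eef_pos'].round(4),np.degrees(s['ee_rot']).round(1),s['q'][5].round(2))
    for n in("top","scene"):
        im=grab_frame(n); r,w=chute((n,im)); cv2.imwrite(f"pics/ch_{n}_{s['t']:.1f}.png",cv2.resize(w,None,fx=2,fy=2)); print(n,*r,sep="\n  ")
E
python3 -c "
from h import *
check()
T=cam('top')
for o in plugs(grab_frame('top'),T):print('top',o)"
```

```text
26.0 [0.5872 0.1522 0.244 ] [-180.     0.   157.8] -2.53
top
  ('brass', 'x', 252, 'y', 8, [289, 12, 47, 21, 721])
  ('red', 'x', 286, 'y', 5, [343, 14, 7, 21, 104])
scene
  ('brass', 'x', 263, 'y', -20, [292, 41, 58, 20, 977])
top ('brass', array([0.6189, 0.3631]), array([0.62020439, 0.35189899]), np.float64(96.7), np.float64(0.0391))
top ('brass', array([0.4884, 0.2388]), array([0.48806922, 0.24968276]), np.float64(-88.4), np.float64(0.0443))
top ('brass', array([0.4758, 0.1438]), array([0.4839526 , 0.14625633]), np.float64(-163.4), np.float64(0.0397))
top ('red', array([0.585 , 0.2473]), array([0.58873777, 0.25902511]), np.float64(-107.7), np.float64(0.0472))
```

{"op": "apply_moves", "data": {
  "steps": [
    {"translation": [-0.004, -0.008, -0.1], "rotation": [0, 0, 0]},
    {"translation": [-0.004, -0.008, -0.22], "rotation": [0, 0, 0]},
    {"translation": [-0.004, -0.008, -0.36], "rotation": [0, 0, 0]},
    {"translation": [-0.004, -0.008, -0.5], "rotation": [0, 0, 0]},
    {"translation": [-0.004, -0.008, -0.62], "rotation": [0, 0, 0]},
    {"translation": [-0.004, -0.008, -0.74], "rotation": [0, 0, 0]},
    {"translation": [-0.004, -0.008, -0.84], "rotation": [0, 0, 0]},
    {"translation": [-0.004, -0.008, -0.91], "rotation": [0, 0, 0]},
    {"translation": [-0.004, -0.008, -0.96], "rotation": [0, 0, 0]},
    {"translation": [-0.004, -0.008, -1], "rotation": [0, 0, 0]}
  ]
}}

```text
t: 26.98
eef_pos: [0.5854, 0.1466, -0.0071]
ee_rot: [-3.141, -0.001, 2.75]
force: [0.1, -0.5, -0.4]
width: 0.0485
gripper_force: 0.0
```

{"op": "apply_moves", "data": {
  "steps": [
    {"translation": [0, 0, -0.02], "rotation": [0, 0, 0]},
    {"translation": [0, 0, -0.04], "rotation": [0, 0, 0]},
    {"translation": [0, 0, -0.06], "rotation": [0, 0, 0]},
    {"translation": [0, 0, -0.075], "rotation": [0, 0, 0]},
    {"translation": [0, 0, -0.084], "rotation": [0, 0, 0]},
    {"translation": [0, 0, -0.084], "rotation": [0, 0, 0]},
    {"translation": [0, 0, -0.084], "rotation": [0, 0, 0]},
    {"translation": [0, 0, -0.084], "rotation": [0, 0, 0]},
    {"translation": [0, 0, -0.084], "rotation": [0, 0, 0]},
    {"translation": [0, 0, -0.084], "rotation": [0, 0, 0]}
  ]
}}

```text
t: 27.82
eef_pos: [0.586, 0.1482, -0.027]
ee_rot: [3.141, 0.0, 2.75]
force: [0.7, -0.7, 0.6]
width: 0.0481
gripper_force: 0.0
```

{"op": "apply_moves", "data": {
  "steps": [
    {"translation": [0, 0, 0], "rotation": [0, 0, 0]},
    {"translation": [0, 0, 0], "rotation": [0, 0, 0]},
    {"translation": [0, 0, 0], "rotation": [0, 0, 0]},
    {"translation": [0, 0, 0], "rotation": [0, 0, 0]},
    {"translation": [0, 0, 0], "rotation": [0, 0, 0]},
    {"translation": [0, 0, 0], "rotation": [0, 0, 0]},
    {"translation": [0, 0, 0], "rotation": [0, 0, 0]},
    {"translation": [0, 0, 0], "rotation": [0, 0, 0]},
    {"translation": [0, 0, 0], "rotation": [0, 0, 0]},
    {"translation": [0, 0, 0], "rotation": [0, 0, 0]}
  ],
  "jaw": 1
}}

```text
t: 28.65
eef_pos: [0.5859, 0.1482, -0.0272]
ee_rot: [3.142, 0.0, 2.75]
force: [-0.7, 0.1, 0.4]
width: 0.0245
gripper_force: 30.0
```

{"op": "apply_moves", "data": {
  "steps": [
    {"translation": [0, 0, 0.05], "rotation": [0, 0, 0]},
    {"translation": [0, 0, 0.15], "rotation": [0, 0, 0]},
    {"translation": [0, 0, 0.27], "rotation": [0, 0, 0]},
    {"translation": [0, 0, 0.4], "rotation": [0, 0, 0]},
    {"translation": [0, 0, 0.53], "rotation": [0, 0, 0]},
    {"translation": [0, 0, 0.66], "rotation": [0, 0, 0]},
    {"translation": [0, 0, 0.79], "rotation": [0, 0, 0]},
    {"translation": [0, 0, 0.9], "rotation": [0, 0, 0]},
    {"translation": [0, 0, 0.97], "rotation": [0, 0, 0]},
    {"translation": [0, 0, 1], "rotation": [0, 0, 0]}
  ]
}}

```text
t: 29.48
eef_pos: [0.5868, 0.1484, 0.2259]
ee_rot: [3.139, 0.003, 2.751]
force: [1.1, -0.7, -1.0]
width: 0.0247
gripper_force: 30.0
```

{"op": "apply_moves", "data": {
  "steps": [
    {"translation": [-0.02, -0.05, 0], "rotation": [0, 0, 0.15]},
    {"translation": [-0.06, -0.15, 0], "rotation": [0, 0, 0.35]},
    {"translation": [-0.1, -0.27, 0], "rotation": [0, 0, 0.55]},
    {"translation": [-0.14, -0.39, 0], "rotation": [0, 0, 0.75]},
    {"translation": [-0.18, -0.51, 0], "rotation": [0, 0, 0.9]},
    {"translation": [-0.22, -0.63, 0], "rotation": [0, 0, 1]},
    {"translation": [-0.26, -0.75, 0], "rotation": [0, 0, 1]},
    {"translation": [-0.29, -0.84, 0], "rotation": [0, 0, 1]},
    {"translation": [-0.305, -0.882, 0], "rotation": [0, 0, 1]},
    {"translation": [-0.305, -0.882, 0], "rotation": [0, 0, 1]}
  ]
}}

```text
t: 30.32
eef_pos: [0.5081, -0.0742, 0.2219]
ee_rot: [3.141, -0.002, -3.012]
force: [0.1, 0.7, -1.2]
width: 0.0241
gripper_force: 30.0
```

{"op": "apply_moves", "data": {
  "steps": [
    {"translation": [0, 0, 0], "rotation": [0, 0, 0]},
    {"translation": [0, 0, -0.05], "rotation": [0, 0, 0]},
    {"translation": [0, 0, -0.1], "rotation": [0, 0, 0]},
    {"translation": [0, 0, -0.14], "rotation": [0, 0, 0]},
    {"translation": [0, 0, -0.18], "rotation": [0, 0, 0]},
    {"translation": [0, 0, -0.22], "rotation": [0, 0, 0]},
    {"translation": [0, 0, -0.25], "rotation": [0, 0, 0]},
    {"translation": [0, 0, -0.27], "rotation": [0, 0, 0]},
    {"translation": [0, 0, -0.27], "rotation": [0, 0, 0]},
    {"translation": [0, 0, -0.27], "rotation": [0, 0, 0]}
  ]
}}

```text
t: 31.15
eef_pos: [0.5097, -0.0724, 0.1552]
ee_rot: [-3.141, -0.0, -3.009]
force: [-0.1, -0.3, -0.8]
width: 0.0241
gripper_force: 30.0
```

{"op": "apply_moves", "data": {
  "steps": [
    {"translation": [0, 0, -0.01], "rotation": [0, 0, 0]},
    {"translation": [0, 0, -0.01], "rotation": [0, 0, 0]},
    {"translation": [0, 0, -0.01], "rotation": [0, 0, 0]},
    {"translation": [0, 0, -0.01], "rotation": [0, 0, 0]},
    {"translation": [0, 0, -0.01], "rotation": [0, 0, 0]},
    {"translation": [0, 0, -0.01], "rotation": [0, 0, 0]},
    {"translation": [0, 0, 0.01], "rotation": [0, 0, 0]},
    {"translation": [0, 0, 0.05], "rotation": [0, 0, 0]},
    {"translation": [0, 0, 0.12], "rotation": [0, 0, 0]},
    {"translation": [0, 0, 0.2], "rotation": [0, 0, 0]}
  ],
  "jaw": 0.2
}}

```text
t: 31.98
eef_pos: [0.5091, -0.0725, 0.2061]
ee_rot: [-3.141, -0.001, -3.009]
force: [0.6, 0.2, 0.2]
width: 0.0348
gripper_force: 0.0
```

{"op": "apply_moves", "data": {
  "steps": [
    {"translation": [0, 0.05, 0.1], "rotation": [0, 0, 0]},
    {"translation": [0.05, 0.15, 0.2], "rotation": [0, 0, 0]},
    {"translation": [0.1, 0.27, 0.2], "rotation": [0, 0, 0]},
    {"translation": [0.15, 0.39, 0.2], "rotation": [0, 0, 0.2]},
    {"translation": [0.2, 0.51, 0.2], "rotation": [0, 0, 0.4]},
    {"translation": [0.25, 0.63, 0.2], "rotation": [0, 0, 0.6]},
    {"translation": [0.3, 0.75, 0.2], "rotation": [0, 0, 0.8]},
    {"translation": [0.35, 0.87, 0.2], "rotation": [0, 0, 1]},
    {"translation": [0.4, 0.96, 0.2], "rotation": [0, 0, 1]},
    {"translation": [0.4, 1, 0.2], "rotation": [0, 0, 1]}
  ],
  "jaw": -0.1
}}

```text
t: 32.82
eef_pos: [0.6111, 0.1804, 0.2552]
ee_rot: [-3.141, -0.0, -2.484]
force: [0.7, -0.6, 0.1]
width: 0.0485
gripper_force: 0.0
```

```bash
python3 -c "
from h import *
check()
im=grab_frame('top');cv2.imwrite('pics/top2.png',im)
for o in plugs(im,cam('top')):print('top',o)"
```

```text
32.8167 [0.6111 0.1804 0.2552] [-180.    -0.  -142.3] -1.51
top
  ('brass', 'x', 235, 'y', 9, [254, 9, 82, 24, 1558])
  ('red', 'x', 286, 'y', 5, [343, 14, 7, 21, 104])
scene
  ('brass', 'x', 249, 'y', -20, [265, 40, 85, 21, 1528])
top ('brass', array([0.4883, 0.2388]), array([0.4880155, 0.2497488]), np.float64(-88.3), np.float64(0.0444))
top ('brass', array([0.4757, 0.1438]), array([0.48394472, 0.14621408]), np.float64(-163.9), np.float64(0.0398))
top ('red', array([0.5857, 0.2443]), array([0.58301264, 0.24899755]), np.float64(-60.5), np.float64(0.0356))
```

```bash
cat >> h.py <<'E'
from scipy.optimize import minimize
from scipy.spatial import ConvexHull
def solid(red):
    t=np.linspace(0,2*np.pi,24,endpoint=False); k=np.array([[1,1],[1,-1],[-1,-1],[-1,1]])
    b=k*.0125 if red else .0125*np.stack([np.cos(t),np.sin(t)],1); h=k*.016 if red else .0175*np.stack([np.cos(t),np.sin(t)],1)
    f=lambda s,x0,x1:np.vstack([np.c_[np.full(len(s),x),s] for x in(x0,x1)])
    return f(b,-.013,.013),f(h,.013,.022)
def fit(im,C,guess,red=False):
    """fit (x,y,head angle deg) of one part to its colour mask, by projected silhouette"""
    hsv=cv2.cvtColor(im,cv2.COLOR_BGR2HSV)
    m=cv2.inRange(hsv,(0,150,40),(6,255,255)) if red else cv2.inRange(hsv,(13,90,50),(30,255,255))
    u,v=np.array(proj(None,[guess[0],guess[1],.017],C)).astype(int); r=int(C[0]['fx']*.05/abs(C[0]['xyz'][2]))
    y0,x0=max(v-r,0),max(u-r,0); k=6; sub=m[y0:v+r,x0:u+r]; M=cv2.resize(sub,None,fx=k,fy=k,interpolation=cv2.INTER_LINEAR)>127
    parts=solid(red); cc,rr=C; S=1.0
    def cost(p,):
        Q=(R.from_euler('zy',[p[2],-8],degrees=True)).as_matrix(); I=np.zeros(M.shape,np.uint8)
        for s in parts:
            q=(s@Q.T+[p[0],p[1],.017]-cc['xyz'])@rr; a,b=q[:,0]/q[:,2],q[:,1]/q[:,2]; f=1+cc['k1']*(a*a+b*b)
            uv=np.stack([cc['fx']*a*f+cc['cx']-x0,cc['fy']*b*f+cc['cy']-y0],1)*k+k/2-.5
            cv2.fillConvexPoly(I,cv2.convexHull(np.round(uv).astype(np.int32)),1)
        I=I>0; return 1-(I&M).sum()/max(1,(I|M).sum())
    best=min((minimize(cost,[guess[0],guess[1],t],method='Nelder-Mead',options=dict(initial_simplex=[[guess[0]+i,guess[1]+j,t+l] for i,j,l in((0,0,0),(.008,0,0),(0,.008,0),(0,0,20))])) for t in range(-180,180,30)),key=lambda o:o.fun)
    return best.x.round(4),round(best.fun,3)
E
python3 - <<'E'
from h import *
w=cv2.imread("pics/w0.png"); c=dict(camera_model("wrist"))
# rebuild the camera pose of w0 from the rigid offset to the TCP
s=get_state(); T=R.from_euler('xyz',s['ee_rot']); off=T.inv().apply(np.array(c['xyz'])-s['eef_pos']); rr=(T.inv()*R.from_euler('xyz',c['rotation']))
T0=R.from_euler('xyz',[3.1415,0,-3.010]); c0=dict(c); c0['xyz']=np.array([.5805,.24978,.25248])+T0.apply(off); C0=(c0,(T0*rr).as_matrix())
for g in((.493,.355),(.589,.334),(.487,.248),(.4795,.1465)): print("w0",fit(w,C0,g))
print("w0 red",fit(w,C0,(.597,.2525),True))
t=cv2.imread("pics/top0.png"); 
print("top0",fit(t,cam("top"),(.589,.334)),fit(t,cam("top"),(.487,.244)))
print(proj("wrist",[.62,.355,.017]))
w=grab_frame("wrist"); C=cam("wrist"); cv2.imwrite("pics/w1.png",w); print("A now",fit(w,C,(.62,.355)))
E
```

```text
w0 (array([0.4945, 0.3552, 2.9645]), np.float64(0.046))
w0 (array([ 0.5894,  0.3359, 89.1153]), np.float64(0.098))
w0 (array([  0.4875,   0.2461, -89.9287]), np.float64(0.122))
w0 (array([ 4.812000e-01,  1.469000e-01, -1.626974e+02]), np.float64(0.132))
w0 red (array([   0.5967,    0.251 , -149.0611]), np.float64(0.175))
top0 (array([ 0.5902,  0.3358, 90.8853]), np.float64(0.082)) (array([  0.488 ,   0.2448, -87.4994]), np.float64(0.126))
(np.float64(431.4637029522687), np.float64(297.40879528544065))
A now (array([   0.6145,    0.3792, -101.7048]), np.float64(0.648))
```

{"op": "apply_moves", "data": {
  "steps": [
    {"translation": [-0.05, 0.03, -0.04], "rotation": [0, 0, 0.15]},
    {"translation": [-0.12, 0.06, -0.08], "rotation": [0, 0, 0.35]},
    {"translation": [-0.19, 0.1, -0.14], "rotation": [0, 0, 0.55]},
    {"translation": [-0.26, 0.14, -0.2], "rotation": [0, 0, 0.75]},
    {"translation": [-0.33, 0.18, -0.26], "rotation": [0, 0, 0.9]},
    {"translation": [-0.4, 0.22, -0.32], "rotation": [0, 0, 1]},
    {"translation": [-0.46, 0.25, -0.37], "rotation": [0, 0, 1]},
    {"translation": [-0.494, 0.268, -0.4], "rotation": [0, 0, 1]},
    {"translation": [-0.494, 0.268, -0.4], "rotation": [0, 0, 1]},
    {"translation": [-0.494, 0.268, -0.4], "rotation": [0, 0, 1]}
  ]
}}

```text
t: 33.85
eef_pos: [0.4863, 0.2443, 0.1561]
ee_rot: [-3.141, 0.001, -1.962]
force: [0.7, 0.5, 0.6]
width: 0.0478
gripper_force: 0.0
```

{"op": "apply_moves", "data": {
  "steps": [
    {"translation": [0, 0, -0.05], "rotation": [0, 0, 0.2]},
    {"translation": [0, 0, -0.1], "rotation": [0, 0, 0.4]},
    {"translation": [0, 0, -0.15], "rotation": [0, 0, 0.6]},
    {"translation": [0, 0, -0.2], "rotation": [0, 0, 0.78]},
    {"translation": [0, 0, -0.26], "rotation": [0, 0, 0.78]},
    {"translation": [0, 0, -0.32], "rotation": [0, 0, 0.78]},
    {"translation": [0, 0, -0.38], "rotation": [0, 0, 0.78]},
    {"translation": [0, 0, -0.44], "rotation": [0, 0, 0.78]},
    {"translation": [0, 0, -0.48], "rotation": [0, 0, 0.78]},
    {"translation": [0, 0, -0.5], "rotation": [0, 0, 0.78]}
  ]
}}

```text
t: 34.68
eef_pos: [0.4866, 0.244, 0.0295]
ee_rot: [3.141, -0.001, -1.555]
force: [0.1, -0.3, 0.2]
width: 0.0483
gripper_force: 0.0
```

{"op": "apply_moves", "data": {
  "steps": [
    {"translation": [0.004, 0.014, -0.03], "rotation": [0, 0, 0]},
    {"translation": [0.004, 0.014, -0.07], "rotation": [0, 0, 0]},
    {"translation": [0.004, 0.014, -0.11], "rotation": [0, 0, 0]},
    {"translation": [0.004, 0.014, -0.15], "rotation": [0, 0, 0]},
    {"translation": [0.004, 0.014, -0.18], "rotation": [0, 0, 0]},
    {"translation": [0.004, 0.014, -0.21], "rotation": [0, 0, 0]},
    {"translation": [0.004, 0.014, -0.226], "rotation": [0, 0, 0]},
    {"translation": [0.004, 0.014, -0.226], "rotation": [0, 0, 0]},
    {"translation": [0.004, 0.014, -0.226], "rotation": [0, 0, 0]},
    {"translation": [0.004, 0.014, -0.226], "rotation": [0, 0, 0]}
  ]
}}

```text
t: 35.52
eef_pos: [0.4874, 0.2484, -0.0259]
ee_rot: [-3.141, 0.0, -1.553]
force: [0.0, -0.1, 0.9]
width: 0.0483
gripper_force: 0.0
```

{"op": "apply_moves", "data": {
  "steps": [
    {"translation": [0, 0, 0], "rotation": [0, 0, 0]},
    {"translation": [0, 0, 0], "rotation": [0, 0, 0]},
    {"translation": [0, 0, 0], "rotation": [0, 0, 0]},
    {"translation": [0, 0, 0], "rotation": [0, 0, 0]},
    {"translation": [0, 0, 0], "rotation": [0, 0, 0]},
    {"translation": [0, 0, 0], "rotation": [0, 0, 0]},
    {"translation": [0, 0, 0], "rotation": [0, 0, 0]},
    {"translation": [0, 0, 0], "rotation": [0, 0, 0]},
    {"translation": [0, 0, 0], "rotation": [0, 0, 0]},
    {"translation": [0, 0, 0], "rotation": [0, 0, 0]}
  ],
  "jaw": 1
}}

```text
t: 36.35
eef_pos: [0.4872, 0.2482, -0.0261]
ee_rot: [-3.141, 0.0, -1.554]
force: [-0.2, 1.4, 3.2]
width: 0.0243
gripper_force: 29.9
```

{"op": "apply_moves", "data": {
  "steps": [
    {"translation": [0, 0, 0.05], "rotation": [0, 0, 0]},
    {"translation": [0, 0, 0.15], "rotation": [0, 0, 0]},
    {"translation": [0, 0, 0.27], "rotation": [0, 0, 0.1]},
    {"translation": [0, 0, 0.4], "rotation": [0, 0, 0.25]},
    {"translation": [0, 0, 0.53], "rotation": [0, 0, 0.4]},
    {"translation": [0, 0, 0.66], "rotation": [0, 0, 0.6]},
    {"translation": [0, 0, 0.79], "rotation": [0, 0, 0.8]},
    {"translation": [0, 0, 0.9], "rotation": [0, 0, 0.95]},
    {"translation": [0, 0, 0.97], "rotation": [0, 0, 1]},
    {"translation": [0, 0, 1], "rotation": [0, 0, 1]}
  ]
}}

```text
t: 37.18
eef_pos: [0.4879, 0.2487, 0.2267]
ee_rot: [-3.138, 0.001, -1.029]
force: [0.9, 0.5, -0.8]
width: 0.0242
gripper_force: 29.9
```

{"op": "apply_moves", "data": {
  "steps": [
    {"translation": [0, -0.05, 0], "rotation": [0, 0, 0.15]},
    {"translation": [0, -0.12, 0], "rotation": [0, 0, 0.35]},
    {"translation": [0, -0.2, 0], "rotation": [0, 0, 0.55]},
    {"translation": [0, -0.28, 0], "rotation": [0, 0, 0.75]},
    {"translation": [0, -0.36, 0], "rotation": [0, 0, 0.9]},
    {"translation": [0, -0.44, 0], "rotation": [0, 0, 1]},
    {"translation": [0, -0.52, 0], "rotation": [0, 0, 1]},
    {"translation": [0, -0.58, 0], "rotation": [0, 0, 1]},
    {"translation": [0, -0.6, 0], "rotation": [0, 0, 1]},
    {"translation": [0, -0.6, 0], "rotation": [0, 0, 1]}
  ]
}}

```text
t: 38.02
eef_pos: [0.4865, 0.097, 0.2228]
ee_rot: [3.14, 0.001, -0.509]
force: [0.2, 0.2, -0.3]
width: 0.0241
gripper_force: 29.9
```

{"op": "apply_moves", "data": {
  "steps": [
    {"translation": [0.01, -0.05, 0], "rotation": [0, 0, 0.15]},
    {"translation": [0.02, -0.12, 0], "rotation": [0, 0, 0.35]},
    {"translation": [0.04, -0.22, 0], "rotation": [0, 0, 0.55]},
    {"translation": [0.06, -0.32, 0], "rotation": [0, 0, 0.75]},
    {"translation": [0.08, -0.42, 0], "rotation": [0, 0, 0.9]},
    {"translation": [0.09, -0.52, 0], "rotation": [0, 0, 1]},
    {"translation": [0.09, -0.6, 0], "rotation": [0, 0, 1]},
    {"translation": [0.09, -0.65, 0], "rotation": [0, 0, 1]},
    {"translation": [0.09, -0.677, 0], "rotation": [0, 0, 1]},
    {"translation": [0.09, -0.677, 0], "rotation": [0, 0, 1]}
  ]
}}

```text
t: 38.85
eef_pos: [0.5095, -0.0715, 0.2231]
ee_rot: [3.141, 0.001, 0.016]
force: [-0.4, 1.6, -1.0]
width: 0.0243
gripper_force: 29.9
```

{"op": "apply_moves", "data": {
  "steps": [
    {"translation": [0, 0, 0], "rotation": [0, 0, 0.1]},
    {"translation": [0, 0, 0], "rotation": [0, 0, 0.227]},
    {"translation": [0, 0, 0], "rotation": [0, 0, 0.227]},
    {"translation": [0, 0, -0.04], "rotation": [0, 0, 0.227]},
    {"translation": [0, 0, -0.09], "rotation": [0, 0, 0.227]},
    {"translation": [0, 0, -0.14], "rotation": [0, 0, 0.227]},
    {"translation": [0, 0, -0.19], "rotation": [0, 0, 0.227]},
    {"translation": [0, 0, -0.24], "rotation": [0, 0, 0.227]},
    {"translation": [0, 0, -0.265], "rotation": [0, 0, 0.227]},
    {"translation": [0, 0, -0.27], "rotation": [0, 0, 0.227]}
  ]
}}

```text
t: 39.68
eef_pos: [0.5085, -0.0708, 0.1544]
ee_rot: [-3.141, 0.003, 0.135]
force: [0.3, -0.4, -1.4]
width: 0.024
gripper_force: 29.9
```

{"op": "apply_moves", "data": {
  "steps": [
    {"translation": [0, 0, -0.006], "rotation": [0, 0, 0]},
    {"translation": [0, 0, -0.006], "rotation": [0, 0, 0]},
    {"translation": [0, 0, -0.006], "rotation": [0, 0, 0]},
    {"translation": [0, 0, -0.006], "rotation": [0, 0, 0]},
    {"translation": [0, 0, -0.006], "rotation": [0, 0, 0]},
    {"translation": [0, 0, -0.006], "rotation": [0, 0, 0]},
    {"translation": [0, 0, 0.01], "rotation": [0, 0, 0]},
    {"translation": [0, 0, 0.06], "rotation": [0, 0, 0]},
    {"translation": [0, 0, 0.14], "rotation": [0, 0, 0]},
    {"translation": [0, 0, 0.24], "rotation": [0, 0, 0]}
  ],
  "jaw": 0.2
}}

```text
t: 40.52
eef_pos: [0.5086, -0.0713, 0.2161]
ee_rot: [-3.142, 0.003, 0.136]
force: [0.6, -0.1, 0.4]
width: 0.0349
gripper_force: 0.0
```

{"op": "apply_moves", "data": {
  "steps": [
    {"translation": [0, 0.02, 0.08], "rotation": [0, 0, 0]},
    {"translation": [-0.02, 0.1, 0.1], "rotation": [0, 0, 0.1]},
    {"translation": [-0.04, 0.2, 0.1], "rotation": [0, 0, 0.2]},
    {"translation": [-0.06, 0.3, 0.1], "rotation": [0, 0, 0.283]},
    {"translation": [-0.08, 0.42, 0.1], "rotation": [0, 0, 0.283]},
    {"translation": [-0.1, 0.54, 0.1], "rotation": [0, 0, 0.283]},
    {"translation": [-0.112, 0.66, 0.1], "rotation": [0, 0, 0.283]},
    {"translation": [-0.112, 0.77, 0.1], "rotation": [0, 0, 0.283]},
    {"translation": [-0.112, 0.84, 0.1], "rotation": [0, 0, 0.283]},
    {"translation": [-0.112, 0.868, 0.1], "rotation": [0, 0, 0.283]}
  ],
  "jaw": -0.1
}}

```text
t: 41.35
eef_pos: [0.4816, 0.1481, 0.2416]
ee_rot: [-3.141, -0.001, 0.286]
force: [0.2, 0.1, 0.3]
width: 0.048
gripper_force: 0.0
```

```bash
python3 -c "
from h import *
check()
im=grab_frame('top');cv2.imwrite('pics/top3.png',im);T=cam('top')
for o in plugs(im,T):print('top',o)
print('A',fit(im,T,(.619,.355)),'F',fit(im,T,(.5967,.251),True),'E',fit(im,T,(.481,.1465)))
C=cam('wrist');w=grab_frame('wrist');cv2.imwrite('pics/w3.png',w)
for g in((.619,.355),(.5967,.251),(.481,.1465)):print(proj('wrist',[*g,.017],C))
print('wr A',fit(w,C,(.619,.355)),'F',fit(w,C,(.5967,.251),True))
"
```

```text
41.35 [0.4816 0.1481 0.2416] [-180.    -0.    16.4] 1.17
top
  ('brass', 'x', 219, 'y', 9, [223, 9, 113, 25, 2329])
  ('red', 'x', 286, 'y', 6, [343, 14, 7, 21, 103])
scene
  ('brass', 'x', 234, 'y', -20, [234, 40, 116, 21, 2114])
top ('brass', array([0.455 , 0.4246]), array([0.46367497, 0.42219607]), np.float64(164.8), np.float64(0.0414))
top ('brass', array([0.3835, 0.408 ]), array([0.38067014, 0.42386331]), np.float64(-79.8), np.float64(0.0538))
A (array([  0.6165,   0.3364, -49.6241]), np.float64(0.703)) F (array([  0.61  ,   0.252 , -85.3376]), np.float64(0.803)) E (array([4.484000e-01, 1.554000e-01, 1.806967e+02]), np.float64(0.907))
(np.float64(158.66287431479924), np.float64(16.40687654424883))
(np.float64(252.44945460589156), np.float64(66.48041813988362))
(np.float64(319.6566806798306), np.float64(203.6077793279207))
wr A (array([ 0.5897,  0.3363, 89.8585]), np.float64(0.07)) F (array([  0.5967,   0.2519, 208.0729]), np.float64(0.172))
```

```bash
python3 -c "
from h import *
C=cam('wrist');w=grab_frame('wrist')
print('E',fit(w,C,(.481,.1465)),get_state()['eef_pos'])
"
```

```text
E (array([ 4.808000e-01,  1.470000e-01, -1.637701e+02]), np.float64(0.122)) [0.48153021 0.14502177 0.24135214]
```

{"op": "apply_moves", "data": {
  "steps": [
    {"translation": [0.001, 0.009, -0.1], "rotation": [0, 0, 0]},
    {"translation": [0.001, 0.009, -0.22], "rotation": [0, 0, 0]},
    {"translation": [0.001, 0.009, -0.36], "rotation": [0, 0, 0]},
    {"translation": [0.001, 0.009, -0.5], "rotation": [0, 0, 0]},
    {"translation": [0.001, 0.009, -0.62], "rotation": [0, 0, 0]},
    {"translation": [0.001, 0.009, -0.74], "rotation": [0, 0, 0]},
    {"translation": [0.001, 0.009, -0.84], "rotation": [0, 0, 0]},
    {"translation": [0.001, 0.009, -0.91], "rotation": [0, 0, 0]},
    {"translation": [0.001, 0.009, -0.96], "rotation": [0, 0, 0]},
    {"translation": [0.001, 0.009, -1], "rotation": [0, 0, 0]}
  ]
}}

```text
t: 42.43
eef_pos: [0.4815, 0.1466, -0.0099]
ee_rot: [3.141, 0.001, 0.283]
force: [1.1, -0.2, -0.1]
width: 0.0477
gripper_force: 0.0
```

{"op": "apply_moves", "data": {
  "steps": [
    {"translation": [0, 0, -0.02], "rotation": [0, 0, 0]},
    {"translation": [0, 0, -0.04], "rotation": [0, 0, 0]},
    {"translation": [0, 0, -0.06], "rotation": [0, 0, 0]},
    {"translation": [0, 0, -0.07], "rotation": [0, 0, 0]},
    {"translation": [0, 0, -0.072], "rotation": [0, 0, 0]},
    {"translation": [0, 0, -0.072], "rotation": [0, 0, 0]},
    {"translation": [0, 0, -0.072], "rotation": [0, 0, 0]},
    {"translation": [0, 0, -0.072], "rotation": [0, 0, 0]},
    {"translation": [0, 0, -0.072], "rotation": [0, 0, 0]},
    {"translation": [0, 0, -0.072], "rotation": [0, 0, 0]}
  ]
}}

```text
t: 43.27
eef_pos: [0.4819, 0.1483, -0.0265]
ee_rot: [-3.141, -0.0, 0.284]
force: [-0.2, 0.1, 0.4]
width: 0.0482
gripper_force: 0.0
```

{"op": "apply_moves", "data": {
  "steps": [
    {"translation": [0, 0, 0], "rotation": [0, 0, 0]},
    {"translation": [0, 0, 0], "rotation": [0, 0, 0]},
    {"translation": [0, 0, 0], "rotation": [0, 0, 0]},
    {"translation": [0, 0, 0], "rotation": [0, 0, 0]},
    {"translation": [0, 0, 0], "rotation": [0, 0, 0]},
    {"translation": [0, 0, 0], "rotation": [0, 0, 0]},
    {"translation": [0, 0, 0], "rotation": [0, 0, 0]},
    {"translation": [0, 0, 0], "rotation": [0, 0, 0]},
    {"translation": [0, 0, 0], "rotation": [0, 0, 0]},
    {"translation": [0, 0, 0], "rotation": [0, 0, 0]}
  ],
  "jaw": 1
}}

```text
t: 44.1
eef_pos: [0.4818, 0.1481, -0.0267]
ee_rot: [-3.142, -0.0, 0.284]
force: [-0.2, 0.7, 0.9]
width: 0.0239
gripper_force: 30.0
```

{"op": "apply_moves", "data": {
  "steps": [
    {"translation": [0, 0, 0.05], "rotation": [0, 0, 0]},
    {"translation": [0, 0, 0.15], "rotation": [0, 0, 0]},
    {"translation": [0, 0, 0.27], "rotation": [0, 0, -0.1]},
    {"translation": [0, 0, 0.4], "rotation": [0, 0, -0.25]},
    {"translation": [0, 0, 0.53], "rotation": [0, 0, -0.4]},
    {"translation": [0, 0, 0.66], "rotation": [0, 0, -0.6]},
    {"translation": [0, 0, 0.79], "rotation": [0, 0, -0.8]},
    {"translation": [0, 0, 0.9], "rotation": [0, 0, -0.95]},
    {"translation": [0, 0, 0.97], "rotation": [0, 0, -1]},
    {"translation": [0, 0, 1], "rotation": [0, 0, -1]}
  ]
}}

```text
t: 44.93
eef_pos: [0.4828, 0.1486, 0.2262]
ee_rot: [-3.138, -0.003, -0.24]
force: [0.7, 0.3, 0.4]
width: 0.0245
gripper_force: 30.0
```

{"op": "apply_moves", "data": {
  "steps": [
    {"translation": [0.01, -0.05, 0], "rotation": [0, 0, -0.15]},
    {"translation": [0.02, -0.15, 0], "rotation": [0, 0, -0.35]},
    {"translation": [0.04, -0.27, 0], "rotation": [0, 0, -0.55]},
    {"translation": [0.06, -0.39, 0], "rotation": [0, 0, -0.75]},
    {"translation": [0.08, -0.51, 0], "rotation": [0, 0, -0.9]},
    {"translation": [0.1, -0.63, 0], "rotation": [0, 0, -1]},
    {"translation": [0.11, -0.74, 0], "rotation": [0, 0, -1]},
    {"translation": [0.11, -0.83, 0], "rotation": [0, 0, -1]},
    {"translation": [0.11, -0.877, 0], "rotation": [0, 0, -1]},
    {"translation": [0.11, -0.877, 0], "rotation": [0, 0, -1]}
  ]
}}

```text
t: 45.77
eef_pos: [0.5085, -0.073, 0.222]
ee_rot: [3.14, 0.001, -0.765]
force: [0.1, 0.1, -1.4]
width: 0.0246
gripper_force: 30.0
```

{"op": "apply_moves", "data": {
  "steps": [
    {"translation": [0, 0, 0], "rotation": [0, 0, -0.1]},
    {"translation": [0, 0, 0], "rotation": [0, 0, -0.22]},
    {"translation": [0, 0, 0], "rotation": [0, 0, -0.34]},
    {"translation": [0, 0, 0], "rotation": [0, 0, -0.46]},
    {"translation": [0, 0, 0], "rotation": [0, 0, -0.58]},
    {"translation": [0, 0, 0], "rotation": [0, 0, -0.7]},
    {"translation": [0, 0, 0], "rotation": [0, 0, -0.82]},
    {"translation": [0, 0, 0], "rotation": [0, 0, -0.92]},
    {"translation": [0, 0, 0], "rotation": [0, 0, -1]},
    {"translation": [0, 0, 0], "rotation": [0, 0, -1]}
  ]
}}

```text
t: 46.6
eef_pos: [0.5091, -0.0702, 0.2226]
ee_rot: [3.141, 0.0, -1.287]
force: [-0.6, -0.5, -2.3]
width: 0.024
gripper_force: 30.0
```

{"op": "apply_moves", "data": {
  "steps": [
    {"translation": [0, 0, 0], "rotation": [0, 0, -0.1]},
    {"translation": [0, 0, 0], "rotation": [0, 0, -0.22]},
    {"translation": [0, 0, 0], "rotation": [0, 0, -0.34]},
    {"translation": [0, 0, 0], "rotation": [0, 0, -0.46]},
    {"translation": [0, 0, 0], "rotation": [0, 0, -0.58]},
    {"translation": [0, 0, 0], "rotation": [0, 0, -0.7]},
    {"translation": [0, 0, 0], "rotation": [0, 0, -0.82]},
    {"translation": [0, 0, 0], "rotation": [0, 0, -0.92]},
    {"translation": [0, 0, 0], "rotation": [0, 0, -1]},
    {"translation": [0, 0, 0], "rotation": [0, 0, -1]}
  ]
}}

```text
t: 47.43
eef_pos: [0.5091, -0.0705, 0.2228]
ee_rot: [3.141, -0.0, -1.81]
force: [0.7, -1.1, -0.6]
width: 0.0241
gripper_force: 30.0
```

{"op": "apply_moves", "data": {
  "steps": [
    {"translation": [0, 0, 0], "rotation": [0, 0, -0.1]},
    {"translation": [0, 0, 0], "rotation": [0, 0, -0.22]},
    {"translation": [0, 0, 0], "rotation": [0, 0, -0.34]},
    {"translation": [0, 0, 0], "rotation": [0, 0, -0.46]},
    {"translation": [0, 0, 0], "rotation": [0, 0, -0.58]},
    {"translation": [0, 0, 0], "rotation": [0, 0, -0.7]},
    {"translation": [0, 0, 0], "rotation": [0, 0, -0.82]},
    {"translation": [0, 0, 0], "rotation": [0, 0, -0.92]},
    {"translation": [0, 0, 0], "rotation": [0, 0, -1]},
    {"translation": [0, 0, 0], "rotation": [0, 0, -1]}
  ]
}}

```text
t: 48.27
eef_pos: [0.5092, -0.0707, 0.2229]
ee_rot: [3.141, -0.0, -2.333]
force: [-0.3, 0.7, -1.2]
width: 0.0244
gripper_force: 30.0
```

{"op": "apply_moves", "data": {
  "steps": [
    {"translation": [0, 0, 0], "rotation": [0, 0, -0.1]},
    {"translation": [0, 0, 0], "rotation": [0, 0, -0.22]},
    {"translation": [0, 0, 0], "rotation": [0, 0, -0.34]},
    {"translation": [0, 0, 0], "rotation": [0, 0, -0.46]},
    {"translation": [0, 0, 0], "rotation": [0, 0, -0.58]},
    {"translation": [0, 0, 0], "rotation": [0, 0, -0.7]},
    {"translation": [0, 0, 0], "rotation": [0, 0, -0.82]},
    {"translation": [0, 0, 0], "rotation": [0, 0, -0.92]},
    {"translation": [0, 0, 0], "rotation": [0, 0, -1]},
    {"translation": [0, 0, 0], "rotation": [0, 0, -1]}
  ]
}}

```text
t: 49.1
eef_pos: [0.5092, -0.0708, 0.223]
ee_rot: [3.141, -0.0, -2.856]
force: [0.6, -0.3, -1.8]
width: 0.0241
gripper_force: 30.0
```

{"op": "apply_moves", "data": {
  "steps": [
    {"translation": [0.003, -0.004, 0], "rotation": [0, 0, -0.15]},
    {"translation": [0.003, -0.004, 0], "rotation": [0, 0, -0.293]},
    {"translation": [0.003, -0.004, 0], "rotation": [0, 0, -0.293]},
    {"translation": [0.003, -0.004, -0.04], "rotation": [0, 0, -0.293]},
    {"translation": [0.003, -0.004, -0.09], "rotation": [0, 0, -0.293]},
    {"translation": [0.003, -0.004, -0.14], "rotation": [0, 0, -0.293]},
    {"translation": [0.003, -0.004, -0.19], "rotation": [0, 0, -0.293]},
    {"translation": [0.003, -0.004, -0.24], "rotation": [0, 0, -0.293]},
    {"translation": [0.003, -0.004, -0.265], "rotation": [0, 0, -0.293]},
    {"translation": [0.003, -0.004, -0.272], "rotation": [0, 0, -0.293]}
  ]
}}

```text
t: 49.93
eef_pos: [0.509, -0.0722, 0.1535]
ee_rot: [3.142, -0.003, -3.008]
force: [-0.2, -0.1, -0.9]
width: 0.0238
gripper_force: 30.0
```

{"op": "apply_moves", "data": {
  "steps": [
    {"translation": [0, 0, -0.006], "rotation": [0, 0, 0]},
    {"translation": [0, 0, -0.006], "rotation": [0, 0, 0]},
    {"translation": [0, 0, -0.006], "rotation": [0, 0, 0]},
    {"translation": [0, 0, -0.006], "rotation": [0, 0, 0]},
    {"translation": [0, 0, -0.006], "rotation": [0, 0, 0]},
    {"translation": [0, 0, -0.006], "rotation": [0, 0, 0]},
    {"translation": [0, 0, 0.01], "rotation": [0, 0, 0]},
    {"translation": [0, 0, 0.06], "rotation": [0, 0, 0]},
    {"translation": [0, 0, 0.14], "rotation": [0, 0, 0]},
    {"translation": [0, 0, 0.24], "rotation": [0, 0, 0]}
  ],
  "jaw": 0.2
}}

```text
t: 50.77
eef_pos: [0.5091, -0.0722, 0.2151]
ee_rot: [3.142, -0.003, -3.011]
force: [0.2, 0.5, 0.8]
width: 0.0354
gripper_force: 0.0
```

{"op": "apply_moves", "data": {
  "steps": [
    {"translation": [0, 0.02, 0.1], "rotation": [0, 0, 0]},
    {"translation": [0.02, 0.1, 0.15], "rotation": [0, 0, 0.1]},
    {"translation": [0.06, 0.22, 0.15], "rotation": [0, 0, 0.25]},
    {"translation": [0.1, 0.34, 0.15], "rotation": [0, 0, 0.4]},
    {"translation": [0.14, 0.46, 0.15], "rotation": [0, 0, 0.55]},
    {"translation": [0.18, 0.58, 0.15], "rotation": [0, 0, 0.7]},
    {"translation": [0.22, 0.7, 0.15], "rotation": [0, 0, 0.85]},
    {"translation": [0.26, 0.82, 0.15], "rotation": [0, 0, 1]},
    {"translation": [0.3, 0.93, 0.15], "rotation": [0, 0, 1]},
    {"translation": [0.32, 1, 0.15], "rotation": [0, 0, 1]}
  ],
  "jaw": -0.1
}}

```text
t: 51.6
eef_pos: [0.5908, 0.1804, 0.2526]
ee_rot: [3.142, -0.0, -2.486]
force: [0.6, -0.3, 0.0]
width: 0.0482
gripper_force: 0.0
```

{"op": "apply_moves", "data": {
  "steps": [
    {"translation": [0, 0.1, 0], "rotation": [0, 0, 0.12]},
    {"translation": [0, 0.22, 0], "rotation": [0, 0, 0.3]},
    {"translation": [0, 0.34, 0], "rotation": [0, 0, 0.48]},
    {"translation": [0, 0.46, 0], "rotation": [0, 0, 0.66]},
    {"translation": [0, 0.56, 0], "rotation": [0, 0, 0.84]},
    {"translation": [0, 0.62, 0], "rotation": [0, 0, 1]},
    {"translation": [0, 0.628, 0], "rotation": [0, 0, 1]},
    {"translation": [0, 0.628, 0], "rotation": [0, 0, 1]},
    {"translation": [0, 0.628, 0], "rotation": [0, 0, 1]},
    {"translation": [0, 0.628, 0], "rotation": [0, 0, 1]}
  ]
}}

```text
t: 52.43
eef_pos: [0.5902, 0.3339, 0.2531]
ee_rot: [-3.141, 0.0, -1.966]
force: [0.3, -0.2, -1.3]
width: 0.0478
gripper_force: 0.0
```

{"op": "apply_moves", "data": {
  "steps": [
    {"translation": [0, 0, -0.05], "rotation": [0, 0, 0.15]},
    {"translation": [0, 0, -0.1], "rotation": [0, 0, 0.35]},
    {"translation": [0, 0, -0.15], "rotation": [0, 0, 0.55]},
    {"translation": [0, 0, -0.2], "rotation": [0, 0, 0.743]},
    {"translation": [0, 0, -0.25], "rotation": [0, 0, 0.743]},
    {"translation": [0, 0, -0.3], "rotation": [0, 0, 0.743]},
    {"translation": [0, 0, -0.35], "rotation": [0, 0, 0.743]},
    {"translation": [0, 0, -0.38], "rotation": [0, 0, 0.743]},
    {"translation": [0, 0, -0.4], "rotation": [0, 0, 0.743]},
    {"translation": [0, 0, -0.4], "rotation": [0, 0, 0.743]}
  ]
}}

```text
t: 53.27
eef_pos: [0.5899, 0.334, 0.152]
ee_rot: [3.141, -0.001, -1.576]
force: [0.1, 0.5, 0.2]
width: 0.0482
gripper_force: 0.0
```

```bash
python3 -c "
from h import *
check()
C=cam('wrist');w=grab_frame('wrist');cv2.imwrite('pics/w4.png',w)
print(proj('wrist',[.5897,.336,.017],C),'A',fit(w,C,(.5897,.336)))
print(proj('wrist',[.5967,.2519,.017],C),'F',fit(w,C,(.5967,.2519),True))
"
```

```text
53.2667 [0.5899 0.334  0.152 ] [179.9  -0.  -90.3] -0.81
top
  ('brass', 'x', 203, 'y', 9, [191, 9, 145, 25, 3040])
  ('red', 'x', 286, 'y', 5, [343, 14, 7, 21, 100])
scene
  ('brass', 'x', 219, 'y', -20, [203, 41, 147, 20, 2712])
(np.float64(321.36256085861726), np.float64(219.53305401281065)) A (array([ 0.5892,  0.3366, 90.2736]), np.float64(0.09))
(np.float64(312.31875469446817), np.float64(118.35401019296872)) F (array([   0.5979,    0.2521, -148.9455]), np.float64(0.059))
```

{"op": "apply_moves", "data": {
  "steps": [
    {"translation": [-0.003, 0.006, -0.1], "rotation": [0, 0, 0]},
    {"translation": [-0.003, 0.006, -0.2], "rotation": [0, 0, 0]},
    {"translation": [-0.003, 0.006, -0.3], "rotation": [0, 0, 0]},
    {"translation": [-0.003, 0.006, -0.4], "rotation": [0, 0, 0]},
    {"translation": [-0.003, 0.006, -0.5], "rotation": [0, 0, 0]},
    {"translation": [-0.003, 0.006, -0.6], "rotation": [0, 0, 0]},
    {"translation": [-0.003, 0.006, -0.67], "rotation": [0, 0, 0]},
    {"translation": [-0.003, 0.006, -0.7], "rotation": [0, 0, 0]},
    {"translation": [-0.003, 0.006, -0.714], "rotation": [0, 0, 0]},
    {"translation": [-0.003, 0.006, -0.714], "rotation": [0, 0, 0]}
  ]
}}

```text
t: 54.25
eef_pos: [0.5896, 0.3366, -0.0255]
ee_rot: [-3.141, -0.0, -1.574]
force: [0.8, 0.4, -0.2]
width: 0.0479
gripper_force: 0.0
```

{"op": "apply_moves", "data": {
  "steps": [
    {"translation": [0, 0, 0], "rotation": [0, 0, 0]},
    {"translation": [0, 0, 0], "rotation": [0, 0, 0]},
    {"translation": [0, 0, 0], "rotation": [0, 0, 0]},
    {"translation": [0, 0, 0], "rotation": [0, 0, 0]},
    {"translation": [0, 0, 0], "rotation": [0, 0, 0]},
    {"translation": [0, 0, 0], "rotation": [0, 0, 0]},
    {"translation": [0, 0, 0], "rotation": [0, 0, 0]},
    {"translation": [0, 0, 0], "rotation": [0, 0, 0]},
    {"translation": [0, 0, 0], "rotation": [0, 0, 0]},
    {"translation": [0, 0, 0], "rotation": [0, 0, 0]}
  ],
  "jaw": 1
}}

```text
t: 55.08
eef_pos: [0.5897, 0.3367, -0.025]
ee_rot: [-3.141, 0.001, -1.574]
force: [-1.1, -0.5, 5.7]
width: 0.0241
gripper_force: 30.0
```

{"op": "apply_moves", "data": {
  "steps": [
    {"translation": [0, 0, 0.05], "rotation": [0, 0, 0]},
    {"translation": [0, 0, 0.15], "rotation": [0, 0, 0]},
    {"translation": [0, 0, 0.27], "rotation": [0, 0, -0.1]},
    {"translation": [0, 0, 0.4], "rotation": [0, 0, -0.25]},
    {"translation": [0, 0, 0.53], "rotation": [0, 0, -0.4]},
    {"translation": [0, 0, 0.66], "rotation": [0, 0, -0.6]},
    {"translation": [0, 0, 0.79], "rotation": [0, 0, -0.8]},
    {"translation": [0, 0, 0.9], "rotation": [0, 0, -0.95]},
    {"translation": [0, 0, 0.97], "rotation": [0, 0, -1]},
    {"translation": [0, 0, 1], "rotation": [0, 0, -1]}
  ]
}}

```text
t: 55.92
eef_pos: [0.5902, 0.3368, 0.2285]
ee_rot: [-3.14, 0.005, -2.099]
force: [1.3, 0.1, -0.2]
width: 0.0243
gripper_force: 30.0
```

{"op": "apply_moves", "data": {
  "steps": [
    {"translation": [-0.02, -0.05, 0], "rotation": [0, 0, -0.15]},
    {"translation": [-0.05, -0.15, 0], "rotation": [0, 0, -0.35]},
    {"translation": [-0.09, -0.27, 0], "rotation": [0, 0, -0.55]},
    {"translation": [-0.13, -0.39, 0], "rotation": [0, 0, -0.75]},
    {"translation": [-0.17, -0.51, 0], "rotation": [0, 0, -0.9]},
    {"translation": [-0.21, -0.63, 0], "rotation": [0, 0, -1]},
    {"translation": [-0.25, -0.75, 0], "rotation": [0, 0, -1]},
    {"translation": [-0.29, -0.87, 0], "rotation": [0, 0, -1]},
    {"translation": [-0.31, -0.96, 0], "rotation": [0, 0, -1]},
    {"translation": [-0.318, -1, 0], "rotation": [0, 0, -1]}
  ]
}}

```text
t: 56.75
eef_pos: [0.508, 0.0838, 0.2239]
ee_rot: [3.141, -0.001, -2.622]
force: [0.2, -0.2, -1.1]
width: 0.0242
gripper_force: 30.0
```

{"op": "apply_moves", "data": {
  "steps": [
    {"translation": [0, -0.08, 0], "rotation": [0, 0, -0.12]},
    {"translation": [0, -0.18, 0], "rotation": [0, 0, -0.27]},
    {"translation": [0, -0.28, 0], "rotation": [0, 0, -0.42]},
    {"translation": [0, -0.38, 0], "rotation": [0, 0, -0.57]},
    {"translation": [0, -0.48, 0], "rotation": [0, 0, -0.68]},
    {"translation": [0, -0.56, 0], "rotation": [0, 0, -0.735]},
    {"translation": [0, -0.61, 0], "rotation": [0, 0, -0.735]},
    {"translation": [0, -0.63, 0], "rotation": [0, 0, -0.735]},
    {"translation": [0, -0.63, 0], "rotation": [0, 0, -0.735]},
    {"translation": [0, -0.63, 0], "rotation": [0, 0, -0.735]}
  ]
}}

```text
t: 57.58
eef_pos: [0.5097, -0.0708, 0.2238]
ee_rot: [3.141, -0.001, -3.007]
force: [-0.2, -0.5, -1.9]
width: 0.0241
gripper_force: 30.0
```

{"op": "apply_moves", "data": {
  "steps": [
    {"translation": [0, -0.003, 0], "rotation": [0, 0, -0.01]},
    {"translation": [0, -0.003, -0.05], "rotation": [0, 0, -0.01]},
    {"translation": [0, -0.003, -0.1], "rotation": [0, 0, -0.01]},
    {"translation": [0, -0.003, -0.14], "rotation": [0, 0, -0.01]},
    {"translation": [0, -0.003, -0.18], "rotation": [0, 0, -0.01]},
    {"translation": [0, -0.003, -0.22], "rotation": [0, 0, -0.01]},
    {"translation": [0, -0.003, -0.25], "rotation": [0, 0, -0.01]},
    {"translation": [0, -0.003, -0.272], "rotation": [0, 0, -0.01]},
    {"translation": [0, -0.003, -0.274], "rotation": [0, 0, -0.01]},
    {"translation": [0, -0.003, -0.274], "rotation": [0, 0, -0.01]}
  ]
}}

```text
t: 58.42
eef_pos: [0.5098, -0.072, 0.1556]
ee_rot: [-3.141, -0.0, -3.012]
force: [-0.6, -0.8, -0.3]
width: 0.0245
gripper_force: 30.0
```

{"op": "apply_moves", "data": {
  "steps": [
    {"translation": [0, 0, -0.006], "rotation": [0, 0, 0]},
    {"translation": [0, 0, -0.006], "rotation": [0, 0, 0]},
    {"translation": [0, 0, -0.006], "rotation": [0, 0, 0]},
    {"translation": [0, 0, -0.006], "rotation": [0, 0, 0]},
    {"translation": [0, 0, -0.006], "rotation": [0, 0, 0]},
    {"translation": [0, 0, -0.006], "rotation": [0, 0, 0]},
    {"translation": [0, 0, 0.01], "rotation": [0, 0, 0]},
    {"translation": [0, 0, 0.06], "rotation": [0, 0, 0]},
    {"translation": [0, 0, 0.14], "rotation": [0, 0, 0]},
    {"translation": [0, 0, 0.24], "rotation": [0, 0, 0]}
  ],
  "jaw": 0.2
}}

```text
t: 59.25
eef_pos: [0.5088, -0.072, 0.2155]
ee_rot: [3.142, -0.003, -3.012]
force: [0.5, 0.0, -0.4]
width: 0.0349
gripper_force: 0.0
```

{"op": "apply_moves", "data": {
  "steps": [
    {"translation": [0, 0.02, 0.1], "rotation": [0, 0, 0]},
    {"translation": [0.02, 0.1, 0.15], "rotation": [0, 0, 0.1]},
    {"translation": [0.06, 0.22, 0.15], "rotation": [0, 0, 0.2]},
    {"translation": [0.1, 0.34, 0.15], "rotation": [0, 0, 0.3]},
    {"translation": [0.14, 0.46, 0.15], "rotation": [0, 0, 0.4]},
    {"translation": [0.18, 0.58, 0.15], "rotation": [0, 0, 0.5]},
    {"translation": [0.22, 0.7, 0.15], "rotation": [0, 0, 0.6]},
    {"translation": [0.28, 0.82, 0.15], "rotation": [0, 0, 0.7]},
    {"translation": [0.33, 0.93, 0.15], "rotation": [0, 0, 0.78]},
    {"translation": [0.355, 1, 0.15], "rotation": [0, 0, 0.78]}
  ],
  "jaw": -0.1
}}

```text
t: 60.08
eef_pos: [0.5995, 0.1806, 0.253]
ee_rot: [-3.141, -0.0, -2.6]
force: [-0.1, 0.5, -0.7]
width: 0.0481
gripper_force: 0.0
```

{"op": "apply_moves", "data": {
  "steps": [
    {"translation": [0, 0.06, -0.02], "rotation": [0, 0, 0]},
    {"translation": [0, 0.14, -0.08], "rotation": [0, 0, 0]},
    {"translation": [0, 0.22, -0.15], "rotation": [0, 0, 0]},
    {"translation": [0, 0.28, -0.22], "rotation": [0, 0, 0]},
    {"translation": [0, 0.296, -0.29], "rotation": [0, 0, 0]},
    {"translation": [0, 0.296, -0.35], "rotation": [0, 0, 0]},
    {"translation": [0, 0.296, -0.38], "rotation": [0, 0, 0]},
    {"translation": [0, 0.296, -0.4], "rotation": [0, 0, 0]},
    {"translation": [0, 0.296, -0.4], "rotation": [0, 0, 0]},
    {"translation": [0, 0.296, -0.4], "rotation": [0, 0, 0]}
  ]
}}

```text
t: 60.92
eef_pos: [0.5989, 0.2519, 0.1541]
ee_rot: [-3.141, 0.001, -2.604]
force: [-0.3, -0.2, 0.7]
width: 0.0481
gripper_force: 0.0
```

```bash
python3 -c "
from h import *
check()
C=cam('wrist');w=grab_frame('wrist');cv2.imwrite('pics/w5.png',w)
print(proj('wrist',[.5967,.2519,.017],C),'F',fit(w,C,(.5967,.2519),True))
"
```

```text
60.9167 [0.5989 0.2519 0.1541] [-180.     0.  -149.2] -1.73
top
  ('brass', 'x', 187, 'y', 9, [158, 9, 178, 25, 3661])
  ('red', 'x', 286, 'y', 6, [343, 14, 7, 21, 100])
scene
  ('brass', 'x', 201, 'y', -20, [169, 41, 181, 20, 3371])
(np.float64(320.7141132945568), np.float64(215.03792828907163)) F (array([   0.5978,    0.2524, -149.4744]), np.float64(0.156))
```

{"op": "apply_moves", "data": {
  "steps": [
    {"translation": [0, 0, -0.1], "rotation": [0, 0, 0]},
    {"translation": [0, 0, -0.2], "rotation": [0, 0, 0]},
    {"translation": [0, 0, -0.3], "rotation": [0, 0, 0]},
    {"translation": [0, 0, -0.4], "rotation": [0, 0, 0]},
    {"translation": [0, 0, -0.5], "rotation": [0, 0, 0]},
    {"translation": [0, 0, -0.6], "rotation": [0, 0, 0]},
    {"translation": [0, 0, -0.67], "rotation": [0, 0, 0]},
    {"translation": [0, 0, -0.7], "rotation": [0, 0, 0]},
    {"translation": [0, 0, -0.722], "rotation": [0, 0, 0]},
    {"translation": [0, 0, -0.722], "rotation": [0, 0, 0]}
  ]
}}

```text
t: 61.9
eef_pos: [0.5987, 0.2521, -0.0274]
ee_rot: [-3.141, -0.0, -2.604]
force: [-0.6, -0.7, -1.1]
width: 0.0483
gripper_force: 0.0
```

{"op": "apply_moves", "data": {
  "steps": [
    {"translation": [0, 0, 0], "rotation": [0, 0, 0]},
    {"translation": [0, 0, 0], "rotation": [0, 0, 0]},
    {"translation": [0, 0, 0], "rotation": [0, 0, 0]},
    {"translation": [0, 0, 0], "rotation": [0, 0, 0]},
    {"translation": [0, 0, 0], "rotation": [0, 0, 0]},
    {"translation": [0, 0, 0], "rotation": [0, 0, 0]},
    {"translation": [0, 0, 0], "rotation": [0, 0, 0]},
    {"translation": [0, 0, 0], "rotation": [0, 0, 0]},
    {"translation": [0, 0, 0], "rotation": [0, 0, 0]},
    {"translation": [0, 0, 0], "rotation": [0, 0, 0]}
  ],
  "jaw": 1
}}

```text
t: 62.73
eef_pos: [0.5991, 0.2525, -0.0263]
ee_rot: [-3.142, 0.001, -2.603]
force: [-2.3, -0.2, 6.6]
width: 0.0249
gripper_force: 29.9
```

{"op": "apply_moves", "data": {
  "steps": [
    {"translation": [0, 0, 0.05], "rotation": [0, 0, 0]},
    {"translation": [0, 0, 0.15], "rotation": [0, 0, 0]},
    {"translation": [0, 0, 0.27], "rotation": [0, 0, 0.1]},
    {"translation": [0, 0, 0.4], "rotation": [0, 0, 0.25]},
    {"translation": [0, 0, 0.53], "rotation": [0, 0, 0.4]},
    {"translation": [0, 0, 0.66], "rotation": [0, 0, 0.6]},
    {"translation": [0, 0, 0.79], "rotation": [0, 0, 0.8]},
    {"translation": [0, 0, 0.9], "rotation": [0, 0, 0.95]},
    {"translation": [0, 0, 0.97], "rotation": [0, 0, 1]},
    {"translation": [0, 0, 1], "rotation": [0, 0, 1]}
  ]
}}

```text
t: 63.57
eef_pos: [0.5994, 0.2525, 0.2269]
ee_rot: [-3.139, 0.004, -2.078]
force: [0.7, 1.3, -1.5]
width: 0.0251
gripper_force: 29.9
```

{"op": "apply_moves", "data": {
  "steps": [
    {"translation": [-0.02, -0.05, 0], "rotation": [0, 0, 0.15]},
    {"translation": [-0.05, -0.15, 0], "rotation": [0, 0, 0.35]},
    {"translation": [-0.09, -0.27, 0], "rotation": [0, 0, 0.55]},
    {"translation": [-0.13, -0.39, 0], "rotation": [0, 0, 0.75]},
    {"translation": [-0.17, -0.51, 0], "rotation": [0, 0, 0.9]},
    {"translation": [-0.21, -0.63, 0], "rotation": [0, 0, 1]},
    {"translation": [-0.25, -0.75, 0], "rotation": [0, 0, 1]},
    {"translation": [-0.3, -0.87, 0], "rotation": [0, 0, 1]},
    {"translation": [-0.34, -0.96, 0], "rotation": [0, 0, 1]},
    {"translation": [-0.358, -1, 0], "rotation": [0, 0, 1]}
  ]
}}

```text
t: 64.4
eef_pos: [0.5067, -0.0003, 0.2221]
ee_rot: [3.14, -0.0, -1.559]
force: [0.1, -0.1, -2.6]
width: 0.0245
gripper_force: 29.9
```

{"op": "apply_moves", "data": {
  "steps": [
    {"translation": [0, -0.04, 0], "rotation": [0, 0, 0.12]},
    {"translation": [0, -0.1, 0], "rotation": [0, 0, 0.27]},
    {"translation": [0, -0.16, 0], "rotation": [0, 0, 0.42]},
    {"translation": [0, -0.22, 0], "rotation": [0, 0, 0.57]},
    {"translation": [0, -0.27, 0], "rotation": [0, 0, 0.72]},
    {"translation": [0, -0.296, 0], "rotation": [0, 0, 0.87]},
    {"translation": [0, -0.296, 0], "rotation": [0, 0, 0.96]},
    {"translation": [0, -0.296, 0], "rotation": [0, 0, 1]},
    {"translation": [0, -0.296, 0], "rotation": [0, 0, 1]},
    {"translation": [0, -0.296, 0], "rotation": [0, 0, 1]}
  ]
}}

```text
t: 65.23
eef_pos: [0.5089, -0.0716, 0.2224]
ee_rot: [3.141, 0.0, -1.034]
force: [-0.3, 1.4, -2.0]
width: 0.0249
gripper_force: 29.9
```

{"op": "apply_moves", "data": {
  "steps": [
    {"translation": [0, 0, 0], "rotation": [0, 0, 0.1]},
    {"translation": [0, 0, 0], "rotation": [0, 0, 0.22]},
    {"translation": [0, 0, 0], "rotation": [0, 0, 0.34]},
    {"translation": [0, 0, 0], "rotation": [0, 0, 0.46]},
    {"translation": [0, 0, 0], "rotation": [0, 0, 0.58]},
    {"translation": [0, 0, 0], "rotation": [0, 0, 0.7]},
    {"translation": [0, 0, 0], "rotation": [0, 0, 0.82]},
    {"translation": [0, 0, 0], "rotation": [0, 0, 0.92]},
    {"translation": [0, 0, 0], "rotation": [0, 0, 1]},
    {"translation": [0, 0, 0], "rotation": [0, 0, 1]}
  ]
}}

```text
t: 66.07
eef_pos: [0.509, -0.0715, 0.2226]
ee_rot: [3.142, 0.0, -0.508]
force: [-0.0, -0.2, -2.6]
width: 0.025
gripper_force: 29.9
```

{"op": "apply_moves", "data": {
  "steps": [
    {"translation": [0, 0, 0], "rotation": [0, 0, 0.1]},
    {"translation": [0, 0, 0], "rotation": [0, 0, 0.22]},
    {"translation": [0, 0, 0], "rotation": [0, 0, 0.34]},
    {"translation": [0, 0, 0], "rotation": [0, 0, 0.46]},
    {"translation": [0, 0, 0], "rotation": [0, 0, 0.58]},
    {"translation": [0, 0, 0], "rotation": [0, 0, 0.7]},
    {"translation": [0, 0, 0], "rotation": [0, 0, 0.82]},
    {"translation": [0, 0, 0], "rotation": [0, 0, 0.92]},
    {"translation": [0, 0, 0], "rotation": [0, 0, 1]},
    {"translation": [0, 0, 0], "rotation": [0, 0, 1]}
  ]
}}

```text
t: 66.9
eef_pos: [0.5091, -0.0716, 0.2227]
ee_rot: [-3.142, 0.0, 0.014]
force: [0.4, 0.3, -1.8]
width: 0.0251
gripper_force: 29.9
```

{"op": "apply_moves", "data": {
  "steps": [
    {"translation": [0, 0, 0], "rotation": [0, 0, 0.11]},
    {"translation": [0, 0, 0], "rotation": [0, 0, 0.225]},
    {"translation": [0, 0, 0], "rotation": [0, 0, 0.225]},
    {"translation": [0, 0, 0], "rotation": [0, 0, 0.225]},
    {"translation": [0, 0, 0], "rotation": [0, 0, 0.225]},
    {"translation": [0, 0, 0], "rotation": [0, 0, 0.225]},
    {"translation": [0, 0, 0], "rotation": [0, 0, 0.225]},
    {"translation": [0, 0, 0], "rotation": [0, 0, 0.225]},
    {"translation": [0, 0, 0], "rotation": [0, 0, 0.225]},
    {"translation": [0, 0, 0], "rotation": [0, 0, 0.225]}
  ]
}}

```text
t: 67.73
eef_pos: [0.5091, -0.0719, 0.2228]
ee_rot: [3.142, -0.0, 0.132]
force: [-0.7, 0.1, -2.1]
width: 0.0246
gripper_force: 29.9
```

{"op": "apply_moves", "data": {
  "steps": [
    {"translation": [0, 0.005, 0], "rotation": [0.06, 0.008, 0]},
    {"translation": [-0.001, 0.01, 0], "rotation": [0.12, 0.016, 0]},
    {"translation": [-0.002, 0.015, 0], "rotation": [0.18, 0.024, 0]},
    {"translation": [-0.003, 0.02, 0], "rotation": [0.24, 0.032, 0]},
    {"translation": [-0.004, 0.026, 0], "rotation": [0.3, 0.04, 0]},
    {"translation": [-0.005, 0.034, 0], "rotation": [0.36, 0.048, 0]},
    {"translation": [-0.005, 0.036, 0], "rotation": [0.396, 0.053, 0]},
    {"translation": [-0.005, 0.036, 0], "rotation": [0.396, 0.053, 0]},
    {"translation": [-0.005, 0.036, 0], "rotation": [0.396, 0.053, 0]},
    {"translation": [-0.005, 0.036, 0], "rotation": [0.396, 0.053, 0]}
  ]
}}

```text
t: 68.57
eef_pos: [0.5078, -0.063, 0.2227]
ee_rot: [-2.933, 0.0, 0.132]
force: [-0.2, -0.0, -2.0]
width: 0.025
gripper_force: 29.9
```

```bash
python3 - <<'E'
from h import *
s=get_state();M=R.from_euler('xyz',s['ee_rot']).as_matrix();print(s['eef_pos'],s['width'])
print("tool axes in world\n",M.round(3)); print("tip",s['eef_pos']-.0343*M[:,2],"part",s['eef_pos']-.0445*M[:,2])
E
```

```text
[ 0.50775045 -0.06300032  0.22269218] 0.02503267800104805
tool axes in world
 [[ 0.991  0.129 -0.028]
 [ 0.132 -0.97   0.205]
 [-0.    -0.207 -0.978]]
tip [ 0.5086991  -0.0700313   0.25625042] part [ 0.5089812  -0.07212214  0.26622984]
```

{"op": "apply_moves", "data": {
  "steps": [
    {"translation": [0, 0, -0.03], "rotation": [0, 0, 0]},
    {"translation": [0, 0, -0.06], "rotation": [0, 0, 0]},
    {"translation": [0, 0, -0.1], "rotation": [0, 0, 0]},
    {"translation": [0, 0, -0.14], "rotation": [0, 0, 0]},
    {"translation": [0, 0, -0.18], "rotation": [0, 0, 0]},
    {"translation": [0, 0, -0.22], "rotation": [0, 0, 0]},
    {"translation": [0, 0, -0.25], "rotation": [0, 0, 0]},
    {"translation": [0, 0, -0.28], "rotation": [0, 0, 0]},
    {"translation": [0, 0, -0.3], "rotation": [0, 0, 0]},
    {"translation": [0, 0, -0.3], "rotation": [0, 0, 0]}
  ]
}}

```text
t: 69.4
eef_pos: [0.5072, -0.0628, 0.1465]
ee_rot: [-2.932, 0.002, 0.132]
force: [-0.1, -1.0, -0.7]
width: 0.0247
gripper_force: 29.9
```

{"op": "apply_moves", "data": {
  "steps": [
    {"translation": [0, 0, 0], "rotation": [0, 0, 0]},
    {"translation": [0, 0, 0], "rotation": [0, 0, 0]},
    {"translation": [0, 0, 0], "rotation": [0, 0, 0]},
    {"translation": [0, 0, 0], "rotation": [0, 0, 0]},
    {"translation": [0, 0, 0], "rotation": [0, 0, 0]},
    {"translation": [0, 0, 0], "rotation": [0, 0, 0]},
    {"translation": [0, 0, 0.02], "rotation": [0, 0, 0]},
    {"translation": [0, 0, 0.06], "rotation": [0, 0, 0]},
    {"translation": [0, 0, 0.14], "rotation": [0, 0, 0]},
    {"translation": [0, 0, 0.24], "rotation": [0, 0, 0]}
  ],
  "jaw": 0.2
}}

```text
t: 70.23
eef_pos: [0.507, -0.0628, 0.2081]
ee_rot: [-2.932, 0.003, 0.132]
force: [0.4, 0.7, 0.2]
width: 0.035
gripper_force: 0.0
```

{"op": "apply_moves", "data": {
  "steps": [
    {"translation": [0, 0, 0.1], "rotation": [0, 0, 0]},
    {"translation": [0, 0.05, 0.2], "rotation": [0, 0, 0]},
    {"translation": [0, 0.15, 0.2], "rotation": [0, 0, 0]},
    {"translation": [0, 0.27, 0.2], "rotation": [0, 0, 0]},
    {"translation": [0, 0.4, 0.2], "rotation": [-0.1, -0.013, 0]},
    {"translation": [0, 0.53, 0.2], "rotation": [-0.2, -0.026, 0]},
    {"translation": [0, 0.66, 0.2], "rotation": [-0.3, -0.04, 0]},
    {"translation": [0, 0.79, 0.2], "rotation": [-0.396, -0.053, 0]},
    {"translation": [0, 0.9, 0.2], "rotation": [-0.396, -0.053, 0]},
    {"translation": [0, 1, 0.2], "rotation": [-0.396, -0.053, 0]}
  ]
}}

```text
t: 71.07
eef_pos: [0.5072, 0.1898, 0.2588]
ee_rot: [3.141, -0.001, 0.135]
force: [-0.2, 0.2, 0.0]
width: 0.0349
gripper_force: 0.0
```

```bash
python3 -c "
from h import *
check()
t=grab_frame('top');s=grab_frame('scene');print(knob(s))
cv2.imwrite('pics/z.png',np.hstack([cv2.resize(t[165:300,160:490],(490,200),interpolation=cv2.INTER_CUBIC)[:, :] if 0 else cv2.resize(t[165:300,305:485],(400,300),interpolation=cv2.INTER_CUBIC),cv2.resize(s[130:310,150:390],(400,300),interpolation=cv2.INTER_CUBIC)]))
"
```

```text
71.0667 [0.5072 0.1898 0.2588] [ 1.8e+02 -1.0e-01  7.7e+00] 0.98
top
  ('brass', 'x', 189, 'y', 9, [167, 9, 169, 25, 3554])
  ('red', 'x', 86, 'y', 8, [119, 9, 50, 24, 837])
  ('red', 'x', 286, 'y', 5, [342, 14, 8, 21, 96])
scene
  ('brass', 'x', 210, 'y', -20, [186, 40, 164, 21, 3041])
  ('red', 'x', 114, 'y', -21, [161, 45, 27, 16, 323])
(np.int64(182), np.int64(194), np.int64(189), np.int64(201), 132)
```

View pics/z.png

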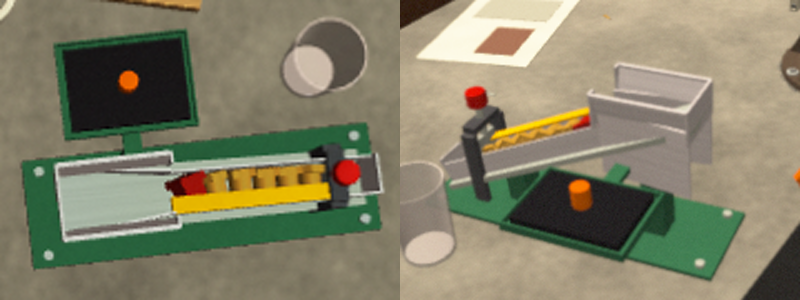

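{"op": "apply_moves", "data": {
  "steps": [
    {"translation": [0, 0, 0.1], "rotation": [0, 0, 0]},
    {"translation": [0, 0, 0.1], "rotation": [0, 0, 0]},
    {"translation": [0, 0, 0.1], "rotation": [0, 0, 0]},
    {"translation": [0, 0, 0.1], "rotation": [0, 0, 0]},
    {"translation": [0, 0, 0.1], "rotation": [0, 0, 0]},
    {"translation": [0, 0, 0.1], "rotation": [0, 0, 0]},
    {"translation": [0, 0, 0.1], "rotation": [0, 0, 0]},
    {"translation": [0, 0, 0.1], "rotation": [0, 0, 0]},
    {"translation": [0, 0, 0.1], "rotation": [0, 0, 0]},
    {"translation": [0, 0, 0.1], "rotation": [0, 0, 0]}
  ]
}}

```text
t: 72.1
eef_pos: [0.5078, 0.1871, 0.2826]
ee_rot: [3.141, 0.0, 0.132]
force: [0.1, 0.2, -0.1]
width: 0.035
gripper_force: 0.0
```

```bash
python3 -c "
from h import *
check()
im=grab_frame('top');hsv=cv2.cvtColor(im,cv2.COLOR_BGR2HSV)
im2,w=chute(('top',im)); h=cv2.cvtColor(w,cv2.COLOR_BGR2HSV)
m=cv2.inRange(h,(0,170,30),(5,255,255))[:,110:180]
for r in range(8,36,2): print(''.join('#' if v else '.' for v in m[r]))
"
```

```text
72.1 [0.5078 0.1871 0.2826] [180.    0.    7.6] 0.99
top
  ('brass', 'x', 189, 'y', 9, [167, 9, 169, 25, 3543])
  ('red', 'x', 86, 'y', 8, [119, 9, 50, 24, 839])
  ('red', 'x', 286, 'y', 5, [343, 14, 7, 21, 103])
scene
  ('brass', 'x', 210, 'y', -20, [187, 41, 163, 20, 3041])
  ('red', 'x', 114, 'y', -21, [162, 45, 26, 16, 314])
......................................................................
..........................................################............
..................................#########################...........
..........................#################################...........
.....................###################################..............
..............########################################................
.........#############################################................
.........#############################################................
.........#...###########################################..............
..............##########.###############################..............
................#########################################.............
.................########################################.............
................................######................................
......................................................................
```

```bash
python3 -c "
from station import *
print(job_done())"
```

```text
the job is handed in; nothing more can be done
None
```

I handed the job in at about 72 s of the 210 s: the gate is fully down, the dust cap is in its tray, and all five brass plugs are queued at the gate with the red follower behind them. The last camera frames show the follower turned about 15° in the chute, head uphill, which looks like normal play against the last plug. I did not touch the tape, the cup or the offcut.

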